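# Weigh the tin from behind the tall pots

## Robot

A 6-joint arm with a two-finger parallel gripper is mounted at the origin on the work surface. World frame = base frame: x ahead of the robot, y to its left, z up, the work surface at z = 0. Lengths are in m, angles in rad, forces in N, time in s.
With the tool pointing down it reaches from about 0.25 to 0.725 m from the base axis. Payload 9.7 kg.
Tool frame: the origin (TCP) lies midway between the tips of the shut fingers; the grasp point (between the pads) lies 19 mm behind it; z points along the fingers, y is the direction in which the jaws open and shut (so a half turn about z gives the same grasp; the last joint's range is limited). The gripper opens to 85 mm and grips with 20 to 120 N. Pads are 22 mm wide; open, the fingers measure 114 mm over their backs; the gripper's body (76 mm by 85 mm) begins 54 mm behind the grasp point. The pads swing forward as they close: fully open they stand 13 mm farther back than shut.
Start: joints at [1.341, 0.087, 0.176, 1.66, 0, 1.571], TCP at [0.125, 0.536, 0.231] pointing down, gripper open.
Joint ranges: [-3.13, 3.13], [-0.85, 1.81], [-1.15, 1.24], [-2.2, 2.28], [-1.44, 1.52], [-3.14, 3.14]. Speed limits (rad/s): [2.22, 2.22, 2.57, 3.14, 3.14, 3.14].

## Interface

Orientations are given as a unit quaternion [x, y, z, w].
In Python, from bench import telemetry, imaging, ticket gives the robot as it stands.
- The arm moves only by the tool jog_arm, never from a script. Its argument "targets" is a list of rows, each an object with "delta_pos": the shift along the world's x, y, z in units of 40 mm (1.0 is 40 mm), a list of three; "rot": the turn, a rotation vector about the world's x, y, z in units of 6 degrees (1.0 is 6 degrees), a list of three; "hand": the closure in counts, from 0 (fully open) to 255 (shut). In form: [{"delta_pos": [tx, ty, tz], "rot": [rx, ry, rz], "hand": hand}, ...]. A call has exactly 5 rows; each row is the pose to reach, as a shift and turn from the pose measured when the call began; what a row does not reach only later rows make up. A row lasts 1/12 s, in which the tool goes at most 41.7 mm and 7.16 degrees, less where a joint would pass 70% of its speed; a pose out of reach is approached as far as the arm can. A call with a gripper value outside its range is refused whole. The fingers move at their own pace and stop on an object; "newtons" is the grip in N (left out, the last holds). Time passes only in rows, so rows that repeat a pose let the fingers close, or fill a call up. It gives the time, the measured TCP pose, the force and the opening at its end, in the units of the state.
- telemetry.get_state(): the state, without advancing time (a new reading comes with each control period).
- imaging.camera(name): name is "scene" or "top" or "wrist"; returns the picture (400x640x3 uint8, blue, green, red); there is no depth.
- imaging.camera_model(name): a dict with "vertical_fov" (degrees; the focal length in pixels is half the picture's height over the tangent of half this angle, whatever the lens; pixels are square), "cx", "cy" (the principal point, pixels), "k1" (the pictures are not rectified: a ray, as slopes to the right and down, at radius r is drawn at 1 + k1 r^2 times it, then the intrinsics apply), "R" (3x3) and "t" (3): a world point X has camera coordinates R X + t. Camera axes: x right, y down, z forward; pixel columns grow to the right and rows downward; lengths in m; the calibration is good to about 2 mm. A picture is of the moment at which its call begins: read the wrist's pose just before it. camera_model takes no time and is no camera call; for the wrist camera it gives the pose at the moment of the call.
- ticket.sign_off(): hands the job in, once; it reports no verdict.
Trained networks look in the newest picture that a camera, given by its name, has taken for a name from the list of things; names that differ only in an ending like _2 or _b are one class to them, and where a whole thing is asked for, a point or a joint stands for the part that bears it (a point fixed in the world has none). Each returns a list of dicts, best first, with "p" (0 to 1); they miss things now and then, are a little off and sometimes report something else, mostly with a low value. They report only what shows in the picture. A call takes as long as a camera call.
- imaging.search_frame(camera, target): "bbox" ([left, top, right, bottom] in pixels, round what is visible of it).
- imaging.mark_of(camera, target): "uv" ([column, row] in pixels: a listed point, or the origin of a listed thing).
The state is a dict: "clock": time; "joint_pos": joint angles; "qvel": joint speeds; "joint_torque": joint torques, N m; "tcp_pos": TCP position; "tcp_rot": TCP orientation; "contact_force": force on the tool from outside, world axes, zero at the start; "wrist_torque": the same for the moment, N m; "opening": opening from 0.0 (shut) to 1.0 (fully open).
Only numpy, scipy, OpenCV 4.12 (cv2) and the standard library are available. Lean on these libraries where they do the work, as an engineer would, in place of code of your own. Each camera call takes 0.05 s, during which the arm holds its last target.

## Task

The low round tin at the back of the pale wooden storage tray is boxed in by three tall pots (a ceramic crock, a square steel caddy and a pepper mill). First stand all three of them upright in the dark serving tray, leaving the tin where it is until they are out of the way; next set the tin centred on the steel pan of the kitchen scale and leave it there; then put each of the three back on the spot in the storage tray where it stood at the start. Set everything down gently, tip nothing over, and leave the egg cup and the little spice pot where they are.

Things in the scene. Friction and masses are not known exactly. Their poses are not given: they have to be found in the camera images.
- crock: Tall pot 1: white ceramic crock, a plain upright cylinder 56 mm in diameter up to 104 mm, with a light wooden lid of the same diameter; 123 mm high in all. Loose, 0.3 to 0.6 kg. Origin at the centre of its underside, z up. It stands on one of three cork spots in the storage tray (drawn afresh).
- caddy: Tall pot 2: square steel caddy, 52 x 52 mm and 106 mm high, with a darker lid 46 x 46 mm on top; 118 mm high in all. Loose, 0.18 to 0.35 kg. Origin at the centre of its underside, z up, x and y square to its flat sides. It may stand turned up to 14 degrees against the tray, on one of the three spots.
- mill: Tall pot 3: turned wooden pepper mill, base 52 mm in diameter, waist 36 mm at 75 mm up, round head 46 mm in diameter from 94 to 132 mm up (grip it there), a small steel knob (12 mm) on top; 140 mm high in all. Loose, 0.2 to 0.4 kg. Origin at the centre of its underside, z up. It stands on one of the three spots.
- tin: The wanted thing: low round aluminium tin, 58 mm in diameter (lid 60 mm), 40 mm high, 0.1 to 0.2 kg, loose. Origin at the centre of its underside, z up. It starts on the rear cork spot of the storage tray; the tall pots stand about 74 mm (between centres) from it: one straight in front (towards -x of the tray), one 60 degrees to either side of that.
- store_tray: Storage tray, pale wood, fixed, 180 (its x) x 240 mm (its y), floor top 8 mm and rim 18 mm above the counter, rim 7 mm thick. Four cork discs 62 mm wide, flush with the floor, mark the spots, about: (-38, 0), (-1, 64), (-1, -64) mm in its frame for the tall pots, (36, 0) for the tin. Origin: centre of its underside, on the counter; its x points away from the robot (yaw up to 11 degrees).
- serving_tray: Serving tray, dark wood, a brass bar handle at each short end, fixed, 290 (its x) x 160 mm (its y) without handles, floor top 8 mm and rim 18 mm above the counter, rim 7 mm thick. Empty at the start; the three pots fit in a row along its x, 85 mm apart. Origin: centre of its underside, on the counter. It lies left or right of the storage tray, the scale on the other side.
- scale: Kitchen scale, fixed: white plastic base with a dark display strip at its -x edge and a round steel pan 120 mm in diameter. Pan top 30 mm above the counter, rigid. Origin on the axis of the pan, at counter height.
- egg_cup: Bystander: blue ceramic egg cup, 38 mm in diameter, 42 mm high, loose, in a rear corner of the storage tray. Origin at the centre of its underside. Leave it alone.
- spice_pot: Bystander: little terracotta spice pot with a cork stopper, 34 mm in diameter, 40 mm high, loose, in the other rear corner of the storage tray. Origin at the centre of its underside. Leave it alone.

How it is judged:
By the outcome, as a careful person would: the job done as asked, in the order asked, and still so for the second after the job is handed in, with the robot touching nothing.
It also fails if it takes over 136 s, if anything falls off the work surface, if the arm or the gripper's body presses on something with over 40 N, if the wrist force passes 120 N, or if a joint passes its speed limit or range.

## Working session

There is one attempt and no reset: what is moved stays moved. The work goes in short steps, Python scripts to look and compute and a tool call to move; the robot and the scene stay as the last step left them, time stands still between calls to the robot, and variables do not carry over. Pictures are saved under pics/ and viewed, and the job is handed in when it is done.

Besides the shell and the picture viewer there is one more tool, called after "Emit:" by a JSON object that holds its "method" and its "body", one argument or row to a line. jog_arm: Moves the arm, as the interface text tells. Its arguments: {"type":"object","properties":{"targets":{"type":"array"},"newtons":{"type":"number"}},"required":["targets"]}

```bash
ls; mkdir -p pics; python3 - <<'E'
from bench import telemetry, imaging
import cv2
print(telemetry.get_state())
for c in ("top","scene"):
    im=imaging.camera(c); cv2.imwrite(f"pics/{c}0.png",im)
    m=imaging.camera_model(c); print(c,m)
    for n in "crock caddy mill tin store_tray serving_tray scale egg_cup spice_pot".split():
        print(n,[(r['p'],r['uv']) for r in imaging.mark_of(c,n)[:2]], [(r['p'],r['bbox']) for r in imaging.search_frame(c,n)[:1]])
E
```

```text
pics
{'clock': 0.0, 'joint_pos': array([1.34101807e+00, 8.74571440e-02, 1.75136680e-01, 1.65980672e+00,
       1.26878105e-05, 1.57081792e+00]), 'qvel': array([-0.00064728, -0.00064715,  0.0001265 , -0.00050835,  0.00057891,
        0.00031978]), 'joint_torque': array([-8.46755847e-04, -5.20387709e+01,  4.64804792e+01,  1.61671301e-02,
       -4.85246710e-05, -7.29650282e-06]), 'tcp_pos': array([0.12521264, 0.53531972, 0.23058599]), 'tcp_rot': array([ 1.14647250e-01,  9.93406042e-01, -6.60315664e-04, -8.25774204e-05]), 'contact_force': array([-0.20358766, -0.47492646,  0.16617961]), 'wrist_torque': array([-0.01061743, -0.01361298,  0.05956582]), 'opening': 0.9966328933820342}
top {'vertical_fov': 53.26094072648639, 'cx': 319.4350697511813, 'cy': 196.09564646590073, 'k1': -0.030879905584096413, 'R': array([[ 0.00360211, -0.99940026,  0.03444037],
       [-0.99143659, -0.00806505, -0.13033972],
       [ 0.13053931, -0.03367594, -0.99087104]]), 't': array([-0.02008421,  0.59364408,  0.86168804])}
crock [(0.92, [270.2, 213.8])] [(0.76, [250.1, 197.5, 282.0, 229.6])]
caddy [(0.87, [322.5,
[... 854 characters left out ...]
ray([-0.17987314, -0.35164067,  1.50293368])}
crock [(0.62, [359.3, 196.3]), (0.43, [306.2, 211.6])] [(0.72, [348.9, 146.3, 373.9, 199.5])]
caddy [(0.75, [304.3, 207.2]), (0.44, [335.7, 203.8])] [(0.77, [291.6, 160.6, 317.4, 214.9])]
mill [(0.78, [330.9, 190.0])] []
tin [(0.93, [340.4, 211.6])] [(0.86, [326.2, 190.3, 353.0, 220.5])]
store_tray [(0.9, [333.9, 202.9])] [(0.77, [272.8, 169.6, 397.9, 246.7])]
serving_tray [(0.64, [159.6, 220.5])] [(0.7, [109.2, 169.5, 192.1, 276.2])]
scale [(0.66, [443.4, 165.9])] [(0.75, [390.9, 132.9, 488.9, 191.5])]
egg_cup [(0.94, [304.8, 231.8])] [(0.68, [293.4, 210.7, 312.4, 237.4])]
spice_pot [(0.54, [380.8, 207.3])] [(0.71, [372.9, 193.2, 389.8, 214.3])]
```

```bash
python3 - <<'E'
import cv2
a=cv2.imread("pics/top0.png"); b=cv2.imread("pics/scene0.png")
cv2.imwrite("pics/top0z.png",cv2.resize(a[160:330,110:520],None,fx=1.95,fy=1.95,interpolation=cv2.INTER_CUBIC))
cv2.imwrite("pics/scene0z.png",cv2.resize(b[120:290,100:500],None,fx=2,fy=2,interpolation=cv2.INTER_CUBIC))
E
```

```text
(no output)
```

View pics/top0z.png

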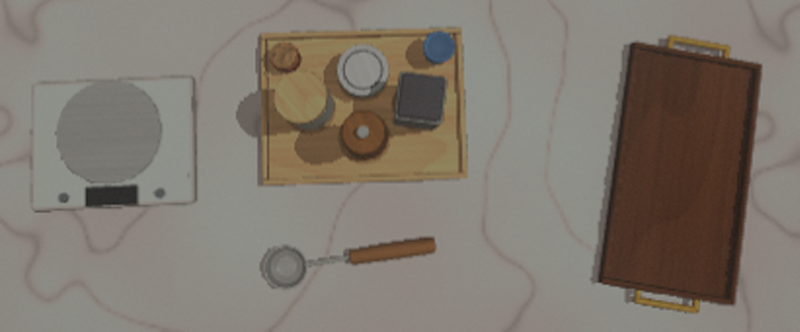

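View pics/scene0z.png

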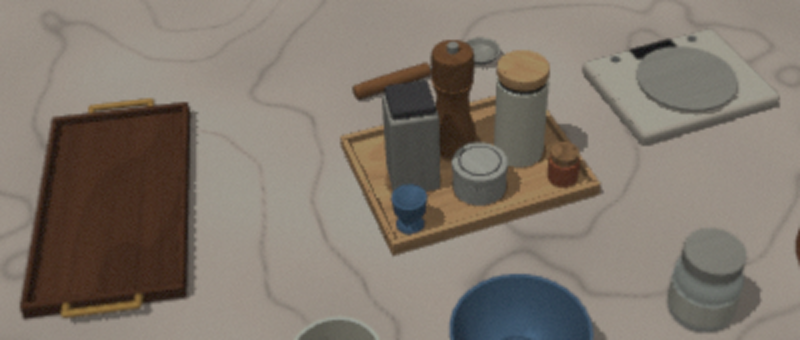

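The top view (zoomed) shows the crock, mill and caddy boxing in the tin in the storage tray, with the scale on the left (+y) and the serving tray on the right (-y). The scene view agrees. I'll work out positions next.

```bash
cat > h.py <<'E'
import numpy as np, cv2
from scipy.optimize import least_squares
from bench import telemetry, imaging
def K(m):
    f=200/np.tan(np.radians(m['vertical_fov'])/2); return f
def proj(m,X):
    X=np.atleast_2d(X); c=X@np.array(m['R']).T+np.array(m['t']); s=c[:,:2]/c[:,2:]
    r2=(s**2).sum(1,keepdims=True); s=s*(1+m['k1']*r2); return s*K(m)+[m['cx'],m['cy']]
def back(m,uv,z):
    d=(np.array(uv,float)-[m['cx'],m['cy']])/K(m); s=d.copy()
    for _ in range(20): s=d/(1+m['k1']*(s@s))
    R=np.array(m['R']);t=np.array(m['t']); o=-R.T@t; v=R.T@np.array([s[0],s[1],1]); return o+v*(z-o[2])/v[2]
E
python3 - <<'E'
from h import *
mt=imaging.camera_model("top"); ms=imaging.camera_model("scene")
T=dict(crock=([270.2,213.8],[359.3,196.3],.008),caddy=([322.5,213],[304.3,207.2],.008),mill=([294.2,226.1],[330.9,190],.008),tin=([295.1,198.9],[340.4,211.6],.008),store=([292.5,214.9],[333.9,202.9],0),serv=([457.8,248.2],[159.6,220.5],0),scale=([166.7,227.1],[443.4,165.9],0),egg=([334.1,184.9],[304.8,231.8],.008),spice=([256,190.6],[380.8,207.3],.008))
np.set_printoptions(precision=4,suppress=True)
for n,(a,b,z) in T.items(): print(n,back(mt,a,z)[:2],back(ms,b,z)[:2])
# tray corners (outer, rim top) from zoom
def z(u,v): return [110+u/1.95,160+v/1.95]
for n,cs in dict(store=[(258,35),(461,28),(467,179),(260,186)],serv=[(631,43),(761,64),(734,303),(598,282)]).items():
    P=np.array([back(mt,z(*c),.018)[:2] for c in cs]); print(n,P.tolist(),P.mean(0))
E
```

```text
crock [0.5556 0.0963] [0.5606 0.0978]
caddy [ 0.5583 -0.0249] [ 0.5523 -0.0299]
mill [0.5275 0.0404] [0.519  0.0448]
tin [0.5908 0.0391] [0.5922 0.0402]
store [0.5541 0.0449] [0.5536 0.0394]
serv [ 0.4778 -0.3445] [ 0.477  -0.3396]
scale [0.5237 0.3355] [0.5212 0.3355]
egg [ 0.6247 -0.052 ] [ 0.6235 -0.0517]
spice [0.6096 0.1303] [0.6096 0.1288]
store [[0.6374377636900861, 0.16136120244622867], [0.648253733600681, -0.08016784138900757], [0.46911449404927613, -0.08629238944009578], [0.46016043164822823, 0.1540732994265901]] [0.5537 0.0372]
serv [[0.6320592270177477, -0.28593422473427554], [0.6078509311302555, -0.4456262573590961], [0.3259350266372387, -0.3983761028173748], [0.35096750736789745, -0.23808761629347805]] [ 0.4792 -0.342 ]
```

Emit:
{"method": "jog_arm", "body": {
  "targets": [
    {"delta_pos": [0.5,-0.3,0.3],"rot": [0,0,-1.1],"hand": 0},
    {"delta_pos": [1.3,-0.8,0.7],"rot": [0,0,-2.2],"hand": 0},
    {"delta_pos": [2.1,-1.4,1.1],"rot": [0,0,-3.3],"hand": 0},
    {"delta_pos": [2.9,-2.1,1.5],"rot": [0,0,-4.4],"hand": 0},
    {"delta_pos": [3.6,-2.9,1.8],"rot": [0,0,-5.5],"hand": 0}
  ],
  "newtons": 60
}}

```text
clock: 2.32
tcp_pos: [0.2656, 0.4242, 0.302]
tcp_rot: [0.394, 0.919, 0.0, 0.0]
contact_force: [0.2, 0.2, -0.8]
opening: 0.998
```

Emit:
{"method": "jog_arm", "body": {
  "targets": [
    {"delta_pos": [0.7,-0.7,0.1],"rot": [0,0,-1.1],"hand": 0},
    {"delta_pos": [1.4,-1.5,0.2],"rot": [0,0,-2.2],"hand": 0},
    {"delta_pos": [2.0,-2.4,0.3],"rot": [0,0,-3.3],"hand": 0},
    {"delta_pos": [2.6,-3.3,0.3],"rot": [0,0,-4.4],"hand": 0},
    {"delta_pos": [3.0,-4.2,0.3],"rot": [0,0,-5.5],"hand": 0}
  ]
}}

```text
clock: 2.73
tcp_pos: [0.386, 0.2565, 0.314]
tcp_rot: [0.641, 0.767, 0.001, 0.0]
contact_force: [0.3, -0.6, -0.9]
opening: 0.994
```

Emit:
{"method": "jog_arm", "body": {
  "targets": [
    {"delta_pos": [0.6,-1.0,0.1],"rot": [0,0,-0.4],"hand": 0},
    {"delta_pos": [1.1,-2.0,0.2],"rot": [0,0,-0.8],"hand": 0},
    {"delta_pos": [1.6,-3.0,0.3],"rot": [0,0,-1.3],"hand": 0},
    {"delta_pos": [2.1,-3.9,0.4],"rot": [0,0,-1.3],"hand": 0},
    {"delta_pos": [2.5,-4.7,0.4],"rot": [0,0,-1.3],"hand": 0}
  ]
}}

```text
clock: 3.15
tcp_pos: [0.4832, 0.073, 0.3306]
tcp_rot: [0.692, 0.722, 0.001, 0.001]
contact_force: [1.4, 0.8, -0.4]
opening: 0.998
```

Emit:
{"method": "jog_arm", "body": {
  "targets": [
    {"delta_pos": [0.2,-0.5,0],"rot": [0,0,0],"hand": 0},
    {"delta_pos": [0.2,-0.6,0],"rot": [0,0,0],"hand": 0},
    {"delta_pos": [0.2,-0.6,0],"rot": [0,0,0],"hand": 0},
    {"delta_pos": [0.2,-0.6,0],"rot": [0,0,0],"hand": 0},
    {"delta_pos": [0.2,-0.6,0],"rot": [0,0,0],"hand": 0}
  ]
}}

```text
clock: 3.57
tcp_pos: [0.4909, 0.05, 0.3307]
tcp_rot: [0.692, 0.722, 0.001, 0.001]
contact_force: [0.6, 0.0, 1.2]
opening: 0.998
```

```bash
python3 - <<'E'
from h import *
s=telemetry.get_state();print(s['clock'],s['tcp_pos'],s['tcp_rot'],s['joint_pos'])
m=imaging.camera_model("wrist"); im=imaging.camera("wrist"); cv2.imwrite("pics/w1.png",im); print(m)
np.savez("w1.npz",**{k:np.array(v) for k,v in m.items()})
for n,z in dict(crock=.008,caddy=.008,mill=.008,tin=.008,store_tray=0,egg_cup=.008,spice_pot=.008).items():
    print(n,[(r['p'],r['uv'],back(m,r['uv'],z)[:2].round(4).tolist()) for r in imaging.mark_of("wrist",n)[:2]])
E
```

```text
3.5667 [0.49086864 0.04995727 0.33071927] [6.91785708e-01 7.22101562e-01 1.19886932e-03 6.56339523e-04] [1.01102810e-01 1.02896311e-02 2.94124585e-01 1.85195488e+00
 5.56027184e-04 1.62902347e+00]
{'vertical_fov': 61.03726420418482, 'cx': 319.7741511411492, 'cy': 201.26455061620206, 'k1': -0.06033321515461442, 'R': array([[ 0.99909381,  0.04249414,  0.00240994],
       [ 0.0398247 , -0.95330917,  0.29935868],
       [ 0.01501841, -0.29899142, -0.95413761]]), 't': array([-0.49263168, -0.04150625,  0.48211221])}
crock [(0.6, [365.5, 115.9], [0.55, 0.1019])]
caddy [(0.87, [361.7, 207.1], [0.555, -0.0267])]
mill [(0.92, [336.1, 168.3], [0.5147, 0.0288]), (0.23, [368.7, 118.7], [0.5546, 0.0984])]
tin [(0.69, [390.3, 165.9], [0.5902, 0.0355])]
store_tray [(0.87, [364.7, 164.2], [0.5553, 0.0348])]
egg_cup [(0.58, [401.7, 223.4], [0.6161, -0.0495])]
spice_pot [(0.79, [407.7, 97.5], [0.6042, 0.1285])]
```

View pics/w1.png

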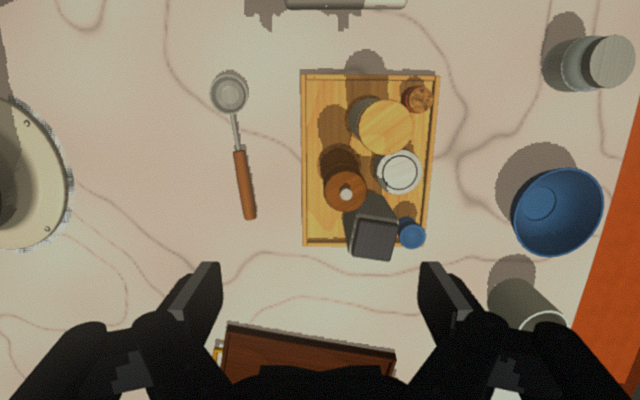

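The wrist view shows the tray with the mill knob at (346,194), the crock lid at about (386,126), the caddy lid at about (376,239) and the tin lid at (400,172). I'll cross-check the tops of the pots in both views.

```bash
python3 - <<'E'
from h import *
mt=imaging.camera_model("top"); mw=dict(np.load("w1.npz"))
def z(u,v): return [110+u/1.95,160+v/1.95]
for n,a,b,h in [("mill",(346,194),(362.5,131),.147),("crock",(386,126),(301,97),.131),("caddy",(376,239),(420.5,98),.126),("tin",(400,172),(362,70),.048)]:
    print(n,back(mw,a,h)[:2].round(4),back(mt,z(*b),h)[:2].round(4))
# overlay
yaw=np.radians(2.4);c=np.array([.554,.038])
R=np.array([[np.cos(yaw),-np.sin(yaw)],[np.sin(yaw),np.cos(yaw)]])
def spot(x,y): return c+R@[x,y]
S=dict(mill=spot(-.038,0),crock=spot(-.001,.064),caddy=spot(-.001,-.064),tin=spot(.036,0)); print(S)
t=np.linspace(0,2*np.pi,60)
def circ(p,r,h): return np.c_[p[0]+r*np.cos(t),p[1]+r*np.sin(t),np.full(60,h)]
def rect(p,a,b,h,w):
    q=np.array([[a,b],[-a,b],[-a,-b],[a,-b],[a,b]]); q=q@np.array([[np.cos(w),np.sin(w)],[-np.sin(w),np.cos(w)]])+p; return np.c_[q,np.full(5,h)]
sh=[(circ(S['mill'],.006,.148),(0,255,0)),(circ(S['mill'],.023,.121),(0,255,0)),(circ(S['crock'],.028,.131),(255,0,0)),(rect(S['caddy'],.023,.023,.126,yaw-.1),(0,0,255)),(circ(S['tin'],.03,.048),(255,0,255)),(rect(c,.09,.12,.018,yaw),(0,255,255))]
for nm,m,im,roi in (("w",mw,cv2.imread("pics/w1.png"),(60,260,280,460)),("t",mt,cv2.imread("pics/top0.png"),(165,265,230,360))):
    y0,y1,x0,x1=roi;f=6 if nm=="t" else 4; f=min(f,800/(x1-x0),600/(y1-y0))
    big=cv2.resize(im[y0:y1,x0:x1],None,fx=f,fy=f,interpolation=cv2.INTER_CUBIC)
    big=np.clip(big*1.3,0,255).astype(np.uint8)
    for P,col in sh: cv2.polylines(big,[((proj(m,P)-[x0-.5,y0-.5])*f).round().astype(int).reshape(-1,1,2)],False,col,1)
    cv2.imwrite(f"pics/ov_{nm}.png",big)
E
```

```text
mill [0.5177 0.0319] [0.5177 0.0331]
crock [0.5545 0.0993] [0.5531 0.0971]
caddy [ 0.5566 -0.0249] [ 0.5534 -0.0264]
tin [0.5947 0.0358] [0.5926 0.0368]
{'mill': array([0.51603333, 0.03640873]), 'crock': array([0.55032084, 0.10190199]), 'caddy': array([ 0.55568092, -0.02598574]), 'tin': array([0.58996842, 0.03950752])}
```

View pics/ov_w.png

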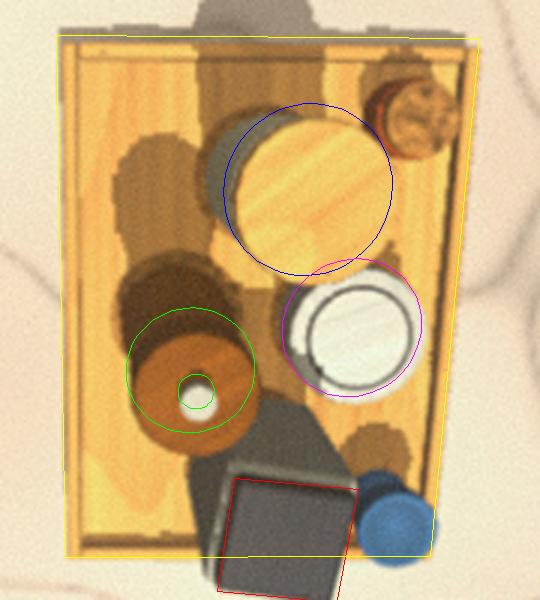

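View pics/ov_t.png

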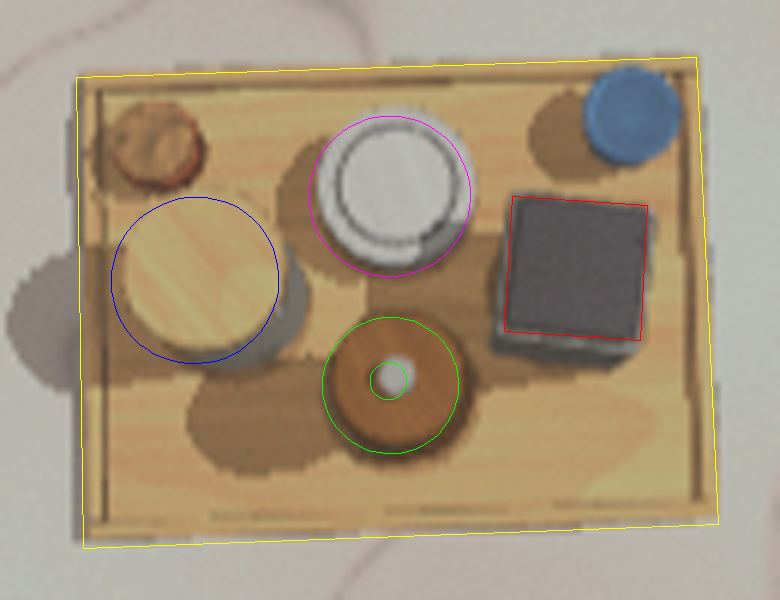

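Both overlays put the pots within 2–4 mm of the nominal spots. My working estimates are mill (.5175,.033), crock (.553,.098), caddy (.555,-.0257) at about -3.5°, and tin (.593,.0365). The mill goes first, with the jaws along x.

Emit:
{"method": "jog_arm", "body": {
  "targets": [
    {"delta_pos": [0.2,-0.1,-0.3],"rot": [0,0,0],"hand": 0},
    {"delta_pos": [0.4,-0.3,-0.9],"rot": [0,0,0],"hand": 0},
    {"delta_pos": [0.67,-0.43,-1.6],"rot": [0,0,0],"hand": 0},
    {"delta_pos": [0.67,-0.43,-2.3],"rot": [0,0,0],"hand": 0},
    {"delta_pos": [0.67,-0.43,-3.0],"rot": [0,0,0],"hand": 0}
  ]
}}

```text
clock: 4.38
tcp_pos: [0.5184, 0.0315, 0.2079]
tcp_rot: [0.692, 0.722, 0.001, 0.0]
contact_force: [0.3, -0.2, -0.4]
opening: 1.0
```

```bash
python3 - <<'E'
from h import *
s=telemetry.get_state();print(s['clock'],s['tcp_pos'],s['tcp_rot'])
m=imaging.camera_model("wrist"); im=imaging.camera("wrist"); cv2.imwrite("pics/w2.png",im)
p=proj(m,[[.5175,.033,.148],[.553,.098,.131],[.555,-.0257,.126],[.5175,.033,.121]]);print(p)
E
```

```text
4.3833 [0.51840397 0.03153597 0.20790856] [6.92152749e-01 7.21750475e-01 7.65575627e-04 4.87935659e-04]
[[319.42187322 217.04202205]
 [379.81186646 113.15620243]
 [365.87591217 281.93704601]
 [319.40085824 203.9909626 ]]
```

View pics/w2.png

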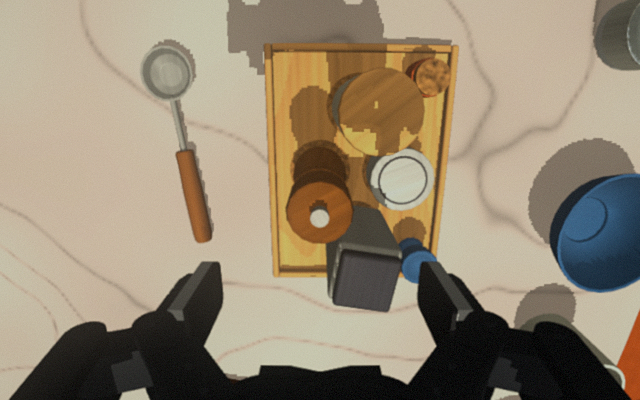

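Predicted points match the picture: the knob is at (319,217), as predicted. I'll descend on the mill.

Emit:
{"method": "jog_arm", "body": {
  "targets": [
    {"delta_pos": [-0.02,0.02,-0.7],"rot": [0,0,0],"hand": 0},
    {"delta_pos": [-0.02,0.03,-1.4],"rot": [0,0,0],"hand": 0},
    {"delta_pos": [-0.02,0.03,-2.1],"rot": [0,0,0],"hand": 0},
    {"delta_pos": [-0.02,0.03,-2.6],"rot": [0,0,0],"hand": 0},
    {"delta_pos": [-0.02,0.03,-2.78],"rot": [0,0,0],"hand": 0}
  ]
}}

```text
clock: 4.85
tcp_pos: [0.5143, 0.0325, 0.0876]
tcp_rot: [0.692, 0.722, -0.004, -0.004]
contact_force: [0.3, 0.3, -0.4]
opening: 1.001
```

Emit:
{"method": "jog_arm", "body": {
  "targets": [
    {"delta_pos": [0,0,0],"rot": [0,0,0],"hand": 0},
    {"delta_pos": [0,0,0],"rot": [0,0,0],"hand": 60},
    {"delta_pos": [0,0,0],"rot": [0,0,0],"hand": 90},
    {"delta_pos": [0,0,0],"rot": [0,0,0],"hand": 120},
    {"delta_pos": [0,0,0],"rot": [0,0,0],"hand": 150}
  ],
  "newtons": 40
}}

```text
clock: 5.27
tcp_pos: [0.5156, 0.0325, 0.0894]
tcp_rot: [0.692, 0.722, -0.002, -0.002]
contact_force: [0.6, 0.3, 3.0]
opening: 0.528
```

Emit:
{"method": "jog_arm", "body": {
  "targets": [
    {"delta_pos": [0,0,0],"rot": [0,0,0],"hand": 180},
    {"delta_pos": [0,0,0],"rot": [0,0,0],"hand": 200},
    {"delta_pos": [0,0,0],"rot": [0,0,0],"hand": 220},
    {"delta_pos": [0,0,0],"rot": [0,0,0],"hand": 255},
    {"delta_pos": [0,0,0],"rot": [0,0,0],"hand": 255}
  ]
}}

```text
clock: 5.68
tcp_pos: [0.5155, 0.0325, 0.0894]
tcp_rot: [0.692, 0.722, -0.002, -0.002]
contact_force: [-0.5, -0.2, 0.4]
opening: 0.528
```

Emit:
{"method": "jog_arm", "body": {
  "targets": [
    {"delta_pos": [0,0,0],"rot": [0,0,0],"hand": 255},
    {"delta_pos": [0,0,0.2],"rot": [0,0,0],"hand": 255},
    {"delta_pos": [0,0,0.8],"rot": [0,0,0],"hand": 255},
    {"delta_pos": [0,0,1.5],"rot": [0,0,0],"hand": 255},
    {"delta_pos": [0,0,2.2],"rot": [0,0,0],"hand": 255}
  ],
  "newtons": 60
}}

```text
clock: 6.1
tcp_pos: [0.5148, 0.0325, 0.1783]
tcp_rot: [0.692, 0.722, -0.003, -0.003]
contact_force: [1.4, 0.2, -2.1]
opening: 0.526
```

Emit:
{"method": "jog_arm", "body": {
  "targets": [
    {"delta_pos": [-0.2,0,0.7],"rot": [0,0,0],"hand": 255},
    {"delta_pos": [-0.5,-0.2,1.2],"rot": [0,0,0],"hand": 255},
    {"delta_pos": [-0.8,-0.7,1.5],"rot": [0,0,0],"hand": 255},
    {"delta_pos": [-1.0,-1.3,1.6],"rot": [0,0,0],"hand": 255},
    {"delta_pos": [-1.2,-2.0,1.6],"rot": [0,0,0],"hand": 255}
  ]
}}

```text
clock: 6.52
tcp_pos: [0.4666, -0.0477, 0.2443]
tcp_rot: [0.691, 0.722, -0.002, -0.002]
contact_force: [1.2, -1.5, -3.0]
opening: 0.527
```

```bash
python3 - <<'E'
from h import *
s=telemetry.get_state();print(s['clock'],s['tcp_pos'],s['tcp_rot'],s['opening'],s['contact_force'])
im=imaging.camera("scene"); cv2.imwrite("pics/s1.png",im)
E
```

```text
6.5167 [ 0.46662591 -0.04769107  0.24432584] [ 0.69147179  0.7223969  -0.00224772 -0.00210393] 0.5273528892765402 [ 1.21952134 -1.47307526 -3.01976896]
```

View pics/s1.png

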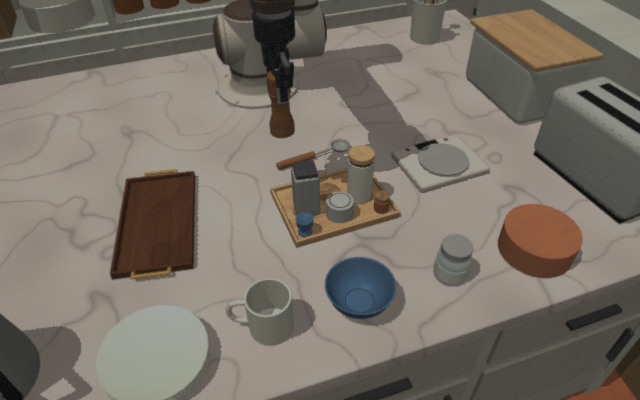

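The mill hangs upright from the gripper at about (281,110) and the others are undisturbed. On to the serving tray.

Emit:
{"method": "jog_arm", "body": {
  "targets": [
    {"delta_pos": [-0.2,-0.8,0],"rot": [0,0,0],"hand": 255},
    {"delta_pos": [-0.4,-1.6,0],"rot": [0,0,0],"hand": 255},
    {"delta_pos": [-0.7,-2.4,0],"rot": [0,0,0],"hand": 255},
    {"delta_pos": [-0.9,-3.2,0],"rot": [0,0,0],"hand": 255},
    {"delta_pos": [-1.1,-4.0,0],"rot": [0,0,0],"hand": 255}
  ]
}}

```text
clock: 6.98
tcp_pos: [0.4204, -0.213, 0.2443]
tcp_rot: [0.692, 0.722, -0.004, -0.002]
contact_force: [0.5, -0.6, -3.1]
opening: 0.524
```

Emit:
{"method": "jog_arm", "body": {
  "targets": [
    {"delta_pos": [-0.2,-0.8,0],"rot": [0,0,0],"hand": 255},
    {"delta_pos": [-0.4,-1.6,0],"rot": [0,0,0],"hand": 255},
    {"delta_pos": [-0.6,-2.2,0],"rot": [0,0,0],"hand": 255},
    {"delta_pos": [-0.8,-2.6,0],"rot": [0,0,0],"hand": 255},
    {"delta_pos": [-0.8,-2.8,0],"rot": [0,0,0],"hand": 255}
  ]
}}

```text
clock: 7.4
tcp_pos: [0.3869, -0.3268, 0.2444]
tcp_rot: [0.693, 0.721, -0.004, -0.002]
contact_force: [-0.6, 0.0, -2.5]
opening: 0.529
```

```bash
python3 - <<'E'
from h import *
s=telemetry.get_state();print(s['clock'],s['tcp_pos'],s['tcp_rot'],s['opening'],s['contact_force'])
m=imaging.camera_model("wrist");im=imaging.camera("wrist"); cv2.imwrite("pics/w3.png",im)
print([(r['p'],r['uv'],back(m,r['uv'],0)) for r in imaging.mark_of("wrist","serving_tray")[:2]])
a=np.radians(-9.65);c=np.array([.478,-.342]);R=np.array([[np.cos(a),-np.sin(a)],[np.sin(a),np.cos(a)]])
q=np.array([[.145,.08],[-.145,.08],[-.145,-.08],[.145,-.08]])@R.T+c
cv2.polylines(im,[proj(m,np.c_[q,np.full(4,.018)]).round().astype(int).reshape(-1,1,2)],True,(0,255,255),1)
cv2.imwrite("pics/w3o.png",im)
E
```

```text
7.4 [ 0.38694283 -0.32679216  0.24441779] [ 0.69313561  0.72079411 -0.00382899 -0.00205486] 0.5285825338683112 [-0.56251704  0.03576225 -2.45728454]
[(0.63, [401.0, 182.4], array([ 0.48057843, -0.34625402,  0.        ]))]
```

View pics/w3o.png

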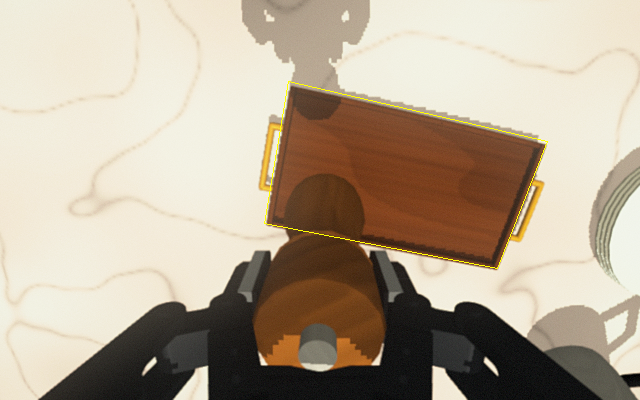

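The tray overlay fits exactly, so I'll lower the mill.

Emit:
{"method": "jog_arm", "body": {
  "targets": [
    {"delta_pos": [0.05,0,-0.5],"rot": [0,0,0],"hand": 255},
    {"delta_pos": [0.05,0,-1.2],"rot": [0,0,0],"hand": 255},
    {"delta_pos": [0.05,0,-1.9],"rot": [0,0,0],"hand": 255},
    {"delta_pos": [0.05,0,-2.5],"rot": [0,0,0],"hand": 255},
    {"delta_pos": [0.05,0,-2.9],"rot": [0,0,0],"hand": 255}
  ]
}}

```text
clock: 7.92
tcp_pos: [0.39, -0.3239, 0.1257]
tcp_rot: [0.692, 0.721, -0.003, -0.003]
contact_force: [-0.0, 0.1, -2.6]
opening: 0.522
```

```bash
python3 - <<'E'
from h import *
s=telemetry.get_state();print(s['clock'],s['tcp_pos'],s['tcp_rot'],s['qvel'],(.0904-s['tcp_pos'][2])/.04)
E
```

```text
7.9167 [ 0.39004892 -0.32390271  0.12572852] [ 0.692451    0.721449   -0.00344264 -0.00333327] [ 2.98891733e-03  9.64437544e-03 -3.24292698e-01 -3.45242532e-01
 -9.16711575e-05 -7.26619228e-04] -0.8832129270843678
```

Emit:
{"method": "jog_arm", "body": {
  "targets": [
    {"delta_pos": [0,0,-0.3],"rot": [0,-0.04,0],"hand": 255},
    {"delta_pos": [0,0,-0.55],"rot": [0,-0.04,0],"hand": 255},
    {"delta_pos": [0,0,-0.7],"rot": [0,-0.04,0],"hand": 255},
    {"delta_pos": [0,0,-0.75],"rot": [0,-0.04,0],"hand": 255},
    {"delta_pos": [0,0,-0.75],"rot": [0,-0.04,0],"hand": 255}
  ]
}}

```text
clock: 8.33
tcp_pos: [0.3903, -0.3236, 0.0959]
tcp_rot: [0.692, 0.722, -0.002, -0.002]
contact_force: [0.3, -0.4, -1.3]
opening: 0.525
```

Emit:
{"method": "jog_arm", "body": {
  "targets": [
    {"delta_pos": [0,0,-0.06],"rot": [0,0,0],"hand": 255},
    {"delta_pos": [0,0,-0.1],"rot": [0,0,0],"hand": 255},
    {"delta_pos": [0,0,-0.13],"rot": [0,0,0],"hand": 255},
    {"delta_pos": [0,0,-0.15],"rot": [0,0,0],"hand": 255},
    {"delta_pos": [0,0,-0.15],"rot": [0,0,0],"hand": 255}
  ]
}}

```text
clock: 8.75
tcp_pos: [0.3903, -0.3237, 0.0899]
tcp_rot: [0.692, 0.722, -0.002, -0.002]
contact_force: [0.8, -1.2, -2.4]
opening: 0.523
```

Emit:
{"method": "jog_arm", "body": {
  "targets": [
    {"delta_pos": [0,0,-0.01],"rot": [0,0,0],"hand": 255},
    {"delta_pos": [0,0,-0.02],"rot": [0,0,0],"hand": 255},
    {"delta_pos": [0,0,-0.02],"rot": [0,0,0],"hand": 255},
    {"delta_pos": [0,0,-0.03],"rot": [0,0,0],"hand": 255},
    {"delta_pos": [0,0,-0.03],"rot": [0,0,0],"hand": 255}
  ]
}}

```text
clock: 9.17
tcp_pos: [0.3905, -0.3239, 0.0894]
tcp_rot: [0.692, 0.722, -0.002, -0.001]
contact_force: [-0.7, 0.9, 4.8]
opening: 0.526
```

Emit:
{"method": "jog_arm", "body": {
  "targets": [
    {"delta_pos": [0,0,0],"rot": [0,0,0],"hand": 115},
    {"delta_pos": [0,0,0],"rot": [0,0,0],"hand": 105},
    {"delta_pos": [0,0,0],"rot": [0,0,0],"hand": 90},
    {"delta_pos": [0,0,0],"rot": [0,0,0],"hand": 70},
    {"delta_pos": [0,0,0],"rot": [0,0,0],"hand": 50}
  ]
}}

```text
clock: 9.58
tcp_pos: [0.3904, -0.3239, 0.0893]
tcp_rot: [0.692, 0.722, -0.002, -0.001]
contact_force: [-0.5, 0.1, -0.7]
opening: 0.799
```

Emit:
{"method": "jog_arm", "body": {
  "targets": [
    {"delta_pos": [0,0,0],"rot": [0,0,0],"hand": 50},
    {"delta_pos": [0,0,0.5],"rot": [0,0,0],"hand": 50},
    {"delta_pos": [0,0,1.2],"rot": [0,0,0],"hand": 50},
    {"delta_pos": [0,0,2.1],"rot": [0,0,0],"hand": 50},
    {"delta_pos": [0,0,3.0],"rot": [0,0,0],"hand": 50}
  ]
}}

```text
clock: 10.0
tcp_pos: [0.39, -0.3235, 0.2102]
tcp_rot: [0.692, 0.722, -0.002, -0.002]
contact_force: [0.8, 0.1, 0.2]
opening: 0.805
```

```bash
python3 - <<'E'
from h import *
s=telemetry.get_state();print(s['clock'],s['tcp_pos'],s['tcp_rot'],s['qvel'],s['contact_force'],s['opening'])
m=imaging.camera_model("wrist");im=imaging.camera("wrist")
cv2.imwrite("pics/w4.png",im); print(proj(m,[[.3905,-.3239,.148]]))
E
```

```text
10.0 [ 0.38995934 -0.32352233  0.21020383] [ 0.69236245  0.72154402 -0.00210836 -0.00200442] [ 1.49323145e-03  8.33830547e-02  9.39930695e-01  8.32874151e-01
 -2.10996494e-04 -5.28450816e-04] [0.78795587 0.12885305 0.16328366] 0.8050956728875758
[[322.3222225  218.59326828]]
```

View pics/w4.png

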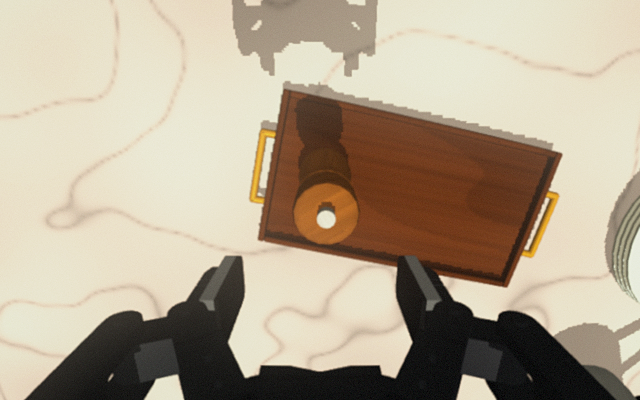

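The mill stands at knob pixel (326,218). On to the crock, turning the jaws to about 86°.

Emit:
{"method": "jog_arm", "body": {
  "targets": [
    {"delta_pos": [0.2,0.5,0.4],"rot": [0,0,1.1],"hand": 20},
    {"delta_pos": [0.5,1.3,0.6],"rot": [0,0,2.2],"hand": 0},
    {"delta_pos": [0.8,2.2,0.6],"rot": [0,0,3.3],"hand": 0},
    {"delta_pos": [1.2,3.1,0.6],"rot": [0,0,4.4],"hand": 0},
    {"delta_pos": [1.5,4.0,0.6],"rot": [0,0,5.5],"hand": 0}
  ]
}}

```text
clock: 10.47
tcp_pos: [0.452, -0.1633, 0.2422]
tcp_rot: [0.457, 0.89, -0.001, 0.004]
contact_force: [0.4, -0.7, 0.4]
opening: 1.001
```

Emit:
{"method": "jog_arm", "body": {
  "targets": [
    {"delta_pos": [0.3,0.9,0],"rot": [0,0,1.1],"hand": 0},
    {"delta_pos": [0.7,1.8,0],"rot": [0,0,2.2],"hand": 0},
    {"delta_pos": [1.0,2.6,0],"rot": [0,0,3.3],"hand": 0},
    {"delta_pos": [1.4,3.5,0],"rot": [0,0,4.4],"hand": 0},
    {"delta_pos": [1.7,4.3,0],"rot": [0,0,5.5],"hand": 0}
  ]
}}

```text
clock: 10.88
tcp_pos: [0.5206, 0.011, 0.2422]
tcp_rot: [0.182, 0.983, 0.0, 0.004]
contact_force: [0.7, -0.8, 0.2]
opening: 1.001
```

```bash
cat >> h.py <<'E'
def where(x,y,z,jaw):
    s=telemetry.get_state(); p=s['tcp_pos']; q=s['tcp_rot']
    from scipy.spatial.transform import Rotation as Ro
    M=Ro.from_quat(q).as_matrix(); a=np.degrees(np.arctan2(M[1,1],M[0,1])); a=(a-jaw+90)%180-90
    zt=M[:,2]; # want (0,0,-1)
    tilt=np.degrees(np.cross(zt,[0,0,-1]))
    print('t %.2f'%s['clock'],'p',p.round(4),'dpos',((np.array([x,y,z])-p)/.04).round(2),'rot',np.r_[tilt[:2],-a].round(2)/6,'F',s['contact_force'].round(1),'open %.3f'%s['opening'],'q6 %.2f'%s['joint_pos'][5],'v',np.abs(s['qvel']).max().round(3))
E
python3 -c "
from h import *
where(.553,.098,.26,86.5)"
```

```text
t 10.88 p [0.5206 0.011  0.2422] dpos [0.81 2.18 0.45] rot [0.00666667 0.07333333 2.91666667] F [ 0.7 -0.8  0.2] open 1.001 q6 0.39 v 0.734
```

Emit:
{"method": "jog_arm", "body": {
  "targets": [
    {"delta_pos": [0.3,0.8,0],"rot": [0,0,1.0],"hand": 0},
    {"delta_pos": [0.6,1.5,0],"rot": [0,0.03,2.0],"hand": 0},
    {"delta_pos": [0.8,2.0,0],"rot": [0,0.07,2.9],"hand": 0},
    {"delta_pos": [0.81,2.18,0],"rot": [0,0.07,2.92],"hand": 0},
    {"delta_pos": [0.81,2.18,0],"rot": [0,0.07,2.92],"hand": 0}
  ]
}}

```text
clock: 11.3
tcp_pos: [0.553, 0.0996, 0.2415]
tcp_rot: [0.03, 1.0, 0.0, -0.0]
contact_force: [-0.3, -0.5, -0.4]
opening: 1.003
```

```bash
python3 - <<'E'
from h import *
where(.553,.098,.09,86.5)
m=imaging.camera_model("wrist");im=imaging.camera("wrist"); cv2.imwrite("pics/w5.png",im)
print(proj(m,[[.553,.098,.131],[.555,-.0257,.126],[.593,.0365,.048],[.5175,.033,.008]]))
E
```

```text
t 11.30 p [0.553  0.0996 0.2415] dpos [-0.   -0.04 -3.79] rot [-0.005      -0.00666667 -0.00833333] F [-0.3 -0.5 -0.4] open 1.003 q6 0.24 v 0.044
[[318.9410995  198.58177441]
 [167.31678737 207.9421959 ]
 [263.31794154 215.34663587]
 [258.56882592 138.90881844]]
```

View pics/w5.png

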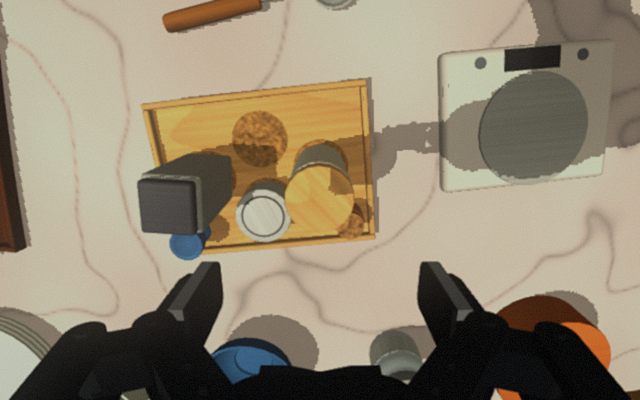

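The cork spot at (260,138) and the crock lid at (320,200) match the predictions. I'll descend on the crock.

Emit:
{"method": "jog_arm", "body": {
  "targets": [
    {"delta_pos": [0,-0.04,-0.6],"rot": [0,0,0],"hand": 0},
    {"delta_pos": [0,-0.04,-1.4],"rot": [0,0,0],"hand": 0},
    {"delta_pos": [0,-0.04,-2.2],"rot": [0,0,0],"hand": 0},
    {"delta_pos": [0,-0.04,-2.9],"rot": [0,0,0],"hand": 0},
    {"delta_pos": [0,-0.04,-3.3],"rot": [0,0,0],"hand": 0}
  ]
}}

```text
clock: 11.77
tcp_pos: [0.5512, 0.0949, 0.1067]
tcp_rot: [0.033, 0.999, -0.0, -0.002]
contact_force: [-1.3, -0.5, 0.1]
opening: 1.001
```

```bash
python3 -c "
from h import *
where(.553,.098,.085,86.5)"
```

```text
t 11.77 p [0.5512 0.0949 0.1067] dpos [ 0.05  0.08 -0.54] rot [ 0.005      -0.03166667  0.045     ] F [-1.3 -0.5  0.1] open 1.001 q6 0.24 v 0.334
```

Emit:
{"method": "jog_arm", "body": {
  "targets": [
    {"delta_pos": [0.05,0.08,-0.2],"rot": [0,-0.03,0.04],"hand": 0},
    {"delta_pos": [0.05,0.08,-0.4],"rot": [0,-0.03,0.04],"hand": 0},
    {"delta_pos": [0.05,0.08,-0.54],"rot": [0,-0.03,0.04],"hand": 0},
    {"delta_pos": [0.05,0.08,-0.54],"rot": [0,-0.03,0.04],"hand": 0},
    {"delta_pos": [0.05,0.08,-0.54],"rot": [0,-0.03,0.04],"hand": 0}
  ]
}}

```text
clock: 12.18
tcp_pos: [0.5536, 0.098, 0.086]
tcp_rot: [0.031, 1.0, -0.0, 0.0]
contact_force: [-0.5, -0.2, 0.3]
opening: 0.997
```

Emit:
{"method": "jog_arm", "body": {
  "targets": [
    {"delta_pos": [0,0,0],"rot": [0,0,0],"hand": 40},
    {"delta_pos": [0,0,0],"rot": [0,0,0],"hand": 60},
    {"delta_pos": [0,0,0],"rot": [0,0,0],"hand": 80},
    {"delta_pos": [0,0,0],"rot": [0,0,0],"hand": 100},
    {"delta_pos": [0,0,0],"rot": [0,0,0],"hand": 130}
  ],
  "newtons": 40
}}

```text
clock: 12.6
tcp_pos: [0.554, 0.0982, 0.0869]
tcp_rot: [0.031, 1.0, 0.0, 0.001]
contact_force: [0.5, 0.8, 5.2]
opening: 0.652
```

Emit:
{"method": "jog_arm", "body": {
  "targets": [
    {"delta_pos": [0,0,0],"rot": [0,0,0],"hand": 160},
    {"delta_pos": [0,0,0],"rot": [0,0,0],"hand": 200},
    {"delta_pos": [0,0,0],"rot": [0,0,0],"hand": 255},
    {"delta_pos": [0,0,0],"rot": [0,0,0],"hand": 255},
    {"delta_pos": [0,0,0],"rot": [0,0,0],"hand": 255}
  ],
  "newtons": 70
}}

```text
clock: 13.02
tcp_pos: [0.5541, 0.0983, 0.0871]
tcp_rot: [0.031, 1.0, 0.0, 0.001]
contact_force: [-1.3, -0.1, 4.2]
opening: 0.637
```

```bash
python3 -c "
from h import *
where(.553,.098,.085,86.5)"
```

```text
t 13.02 p [0.5541 0.0983 0.0871] dpos [-0.03 -0.01 -0.05] rot [-0.          0.025       0.00833333] F [-1.3 -0.1  4.2] open 0.637 q6 0.24 v 0.002
```

Emit:
{"method": "jog_arm", "body": {
  "targets": [
    {"delta_pos": [0,0,0.2],"rot": [0,0,0],"hand": 255},
    {"delta_pos": [0,0,0.7],"rot": [0,0,0],"hand": 255},
    {"delta_pos": [0,0,1.4],"rot": [0,0,0],"hand": 255},
    {"delta_pos": [0,0,2.1],"rot": [0,0,0],"hand": 255},
    {"delta_pos": [0,0,2.8],"rot": [0,0,0],"hand": 255}
  ]
}}

```text
clock: 13.43
tcp_pos: [0.5534, 0.0981, 0.1996]
tcp_rot: [0.031, 1.0, -0.0, 0.0]
contact_force: [1.0, 0.3, -4.3]
opening: 0.64
```

Emit:
{"method": "jog_arm", "body": {
  "targets": [
    {"delta_pos": [0,0,0.7],"rot": [0,0,0],"hand": 255},
    {"delta_pos": [-0.2,0,1.3],"rot": [0,0,0],"hand": 255},
    {"delta_pos": [-0.5,-0.3,1.6],"rot": [0,0,0],"hand": 255},
    {"delta_pos": [-0.7,-0.8,1.7],"rot": [0,0,0],"hand": 255},
    {"delta_pos": [-0.8,-1.5,1.7],"rot": [0,0,0],"hand": 255}
  ]
}}

```text
clock: 13.85
tcp_pos: [0.5208, 0.0387, 0.2689]
tcp_rot: [0.03, 1.0, 0.0, 0.001]
contact_force: [2.1, -0.8, -4.4]
opening: 0.641
```

Emit:
{"method": "jog_arm", "body": {
  "targets": [
    {"delta_pos": [0,-0.8,0],"rot": [0,0,0],"hand": 255},
    {"delta_pos": [0,-1.6,0],"rot": [0,0,0],"hand": 255},
    {"delta_pos": [0.1,-2.4,0],"rot": [0,0,0],"hand": 255},
    {"delta_pos": [0.2,-3.2,0],"rot": [0,0,0],"hand": 255},
    {"delta_pos": [0.4,-4.0,0],"rot": [0,0,0],"hand": 255}
  ]
}}

```text
clock: 14.27
tcp_pos: [0.536, -0.1229, 0.2689]
tcp_rot: [0.03, 1.0, 0.0, 0.0]
contact_force: [0.2, 0.4, -4.5]
opening: 0.638
```

```bash
python3 -c "
from h import *
where(.565,-.357,.24,86.5)
cv2.imwrite('pics/s2.png',imaging.camera('scene'))"
```

```text
t 14.27 p [ 0.536  -0.1229  0.2689] dpos [ 0.72 -5.85 -0.72] rot [-0.00333333  0.00333333 -0.01333333] F [ 0.2  0.4 -4.5] open 0.638 q6 -0.17 v 0.656
```

View pics/s2.png

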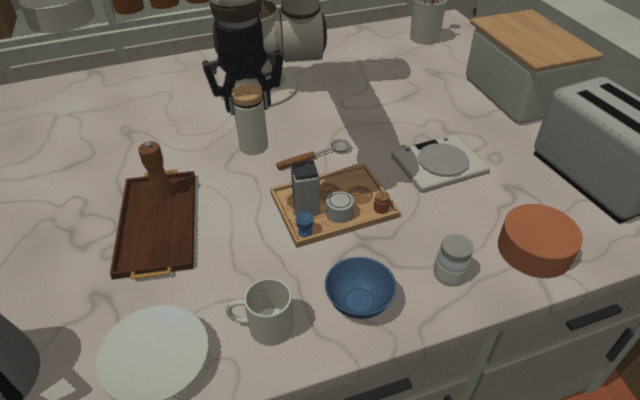

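The crock is held upright at about (250,120). The mill at (155,165) looks slanted, so I'll check whether that is only perspective.

```bash
python3 -c "
from h import *
m=imaging.camera_model('scene')
print(proj(m,[[.391,-.324,.008],[.391,-.324,.148]]))
im=cv2.imread('pics/s2.png')[130:285,100:220]
cv2.imwrite('pics/s2z.png',cv2.resize(im,None,fx=3.8,fy=3.8,interpolation=cv2.INTER_CUBIC))"
```

```text
[[161.63276384 191.37021163]
 [146.74532223 142.46007166]]
```

View pics/s2z.png

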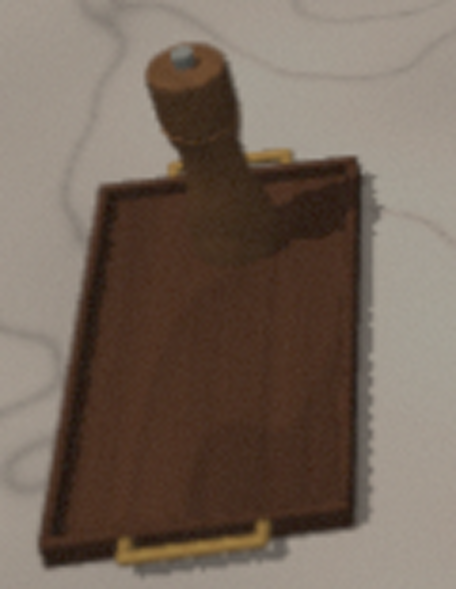

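Emit:
{"method": "jog_arm", "body": {
  "targets": [
    {"delta_pos": [0.1,-0.8,0],"rot": [0,0,0],"hand": 255},
    {"delta_pos": [0.2,-1.6,0],"rot": [0,0,0],"hand": 255},
    {"delta_pos": [0.3,-2.4,0],"rot": [0,0,0],"hand": 255},
    {"delta_pos": [0.4,-3.2,0],"rot": [0,0,0],"hand": 255},
    {"delta_pos": [0.5,-4.0,0],"rot": [0,0,0],"hand": 255}
  ]
}}

```text
clock: 14.73
tcp_pos: [0.557, -0.2892, 0.2671]
tcp_rot: [0.031, 1.0, -0.001, -0.001]
contact_force: [0.7, 0.8, -4.1]
opening: 0.638
```

Emit:
{"method": "jog_arm", "body": {
  "targets": [
    {"delta_pos": [0.1,-0.7,0],"rot": [0,0,0],"hand": 255},
    {"delta_pos": [0.2,-1.2,0],"rot": [0,0,0],"hand": 255},
    {"delta_pos": [0.2,-1.6,-0.2],"rot": [0,0,0],"hand": 255},
    {"delta_pos": [0.2,-1.7,-0.6],"rot": [0,0,0],"hand": 255},
    {"delta_pos": [0.2,-1.7,-1.0],"rot": [0,0,0],"hand": 255}
  ]
}}

```text
clock: 15.15
tcp_pos: [0.5648, -0.3586, 0.2254]
tcp_rot: [0.032, 0.999, -0.001, -0.001]
contact_force: [-0.8, 0.1, -4.5]
opening: 0.637
```

```bash
python3 -c "
from h import *
where(.565,-.357,.0876,86.5)"
```

```text
t 15.15 p [ 0.5648 -0.3586  0.2254] dpos [ 0.01  0.04 -3.44] rot [ 0.01166667 -0.02        0.02666667] F [-0.8  0.1 -4.5] open 0.637 q6 -0.50 v 0.585
```

The slant is perspective: the predicted knob is at (147,142) and the mill matches it. Lowering the crock.

Emit:
{"method": "jog_arm", "body": {
  "targets": [
    {"delta_pos": [0.01,0.04,-0.5],"rot": [0,-0.04,0],"hand": 255},
    {"delta_pos": [0.01,0.04,-1.1],"rot": [0,-0.04,0],"hand": 255},
    {"delta_pos": [0.01,0.04,-1.7],"rot": [0,-0.04,0],"hand": 255},
    {"delta_pos": [0.01,0.04,-2.3],"rot": [0,-0.04,0],"hand": 255},
    {"delta_pos": [0.01,0.04,-2.7],"rot": [0,-0.04,0],"hand": 255}
  ]
}}

```text
clock: 15.57
tcp_pos: [0.5639, -0.3559, 0.1136]
tcp_rot: [0.032, 0.999, 0.0, -0.001]
contact_force: [-0.7, 0.5, -5.1]
opening: 0.64
```

```bash
python3 -c "
from h import *
where(.565,-.357,.0876,86.5)"
```

```text
t 15.57 p [ 0.5639 -0.3559  0.1136] dpos [ 0.03 -0.03 -0.65] rot [-0.01       -0.01333333  0.02333333] F [-0.7  0.5 -5.1] open 0.640 q6 -0.50 v 0.346
```

Emit:
{"method": "jog_arm", "body": {
  "targets": [
    {"delta_pos": [0,0,-0.25],"rot": [0,-0.03,0],"hand": 255},
    {"delta_pos": [0,0,-0.4],"rot": [0,-0.03,0],"hand": 255},
    {"delta_pos": [0,0,-0.5],"rot": [0,-0.03,0],"hand": 255},
    {"delta_pos": [0,0,-0.57],"rot": [0,-0.03,0],"hand": 255},
    {"delta_pos": [0,0,-0.6],"rot": [0,-0.03,0],"hand": 255}
  ]
}}

```text
clock: 15.98
tcp_pos: [0.5641, -0.3559, 0.0898]
tcp_rot: [0.032, 0.999, 0.0, 0.001]
contact_force: [-0.1, 0.5, -5.4]
opening: 0.641
```

Emit:
{"method": "jog_arm", "body": {
  "targets": [
    {"delta_pos": [0,0,-0.02],"rot": [0,0,0],"hand": 255},
    {"delta_pos": [0,0,-0.03],"rot": [0,0,0],"hand": 255},
    {"delta_pos": [0,0,-0.05],"rot": [0,0,0],"hand": 255},
    {"delta_pos": [0,0,-0.06],"rot": [0,0,0],"hand": 255},
    {"delta_pos": [0,0,-0.06],"rot": [0,0,0],"hand": 255}
  ]
}}

```text
clock: 16.4
tcp_pos: [0.5642, -0.356, 0.0876]
tcp_rot: [0.032, 0.999, 0.0, 0.001]
contact_force: [-0.3, 0.0, -4.0]
opening: 0.638
```

Emit:
{"method": "jog_arm", "body": {
  "targets": [
    {"delta_pos": [0,0,-0.01],"rot": [0,0,0],"hand": 255},
    {"delta_pos": [0,0,-0.02],"rot": [0,0,0],"hand": 255},
    {"delta_pos": [0,0,-0.03],"rot": [0,0,0],"hand": 255},
    {"delta_pos": [0,0,-0.03],"rot": [0,0,0],"hand": 255},
    {"delta_pos": [0,0,-0.03],"rot": [0,0,0],"hand": 255}
  ]
}}

```text
clock: 16.82
tcp_pos: [0.5644, -0.356, 0.0872]
tcp_rot: [0.032, 0.999, 0.0, 0.002]
contact_force: [-1.1, 1.6, 3.0]
opening: 0.641
```

Emit:
{"method": "jog_arm", "body": {
  "targets": [
    {"delta_pos": [0,0,0],"rot": [0,0,0],"hand": 88},
    {"delta_pos": [0,0,0],"rot": [0,0,0],"hand": 78},
    {"delta_pos": [0,0,0],"rot": [0,0,0],"hand": 60},
    {"delta_pos": [0,0,0],"rot": [0,0,0],"hand": 30},
    {"delta_pos": [0,0,0],"rot": [0,0,0],"hand": 0}
  ]
}}

```text
clock: 17.23
tcp_pos: [0.5644, -0.3561, 0.0872]
tcp_rot: [0.032, 0.999, 0.0, 0.002]
contact_force: [-0.1, -0.6, 0.4]
opening: 0.992
```

Emit:
{"method": "jog_arm", "body": {
  "targets": [
    {"delta_pos": [0,0,0],"rot": [0,0,0],"hand": 0},
    {"delta_pos": [0,0,0.5],"rot": [0,0,0],"hand": 0},
    {"delta_pos": [0,0,1.2],"rot": [0,0,0],"hand": 0},
    {"delta_pos": [0,0,2.1],"rot": [0,0,0],"hand": 0},
    {"delta_pos": [0,0,3.0],"rot": [0,0,0],"hand": 0}
  ]
}}

```text
clock: 17.65
tcp_pos: [0.564, -0.3558, 0.2081]
tcp_rot: [0.032, 0.999, 0.0, 0.001]
contact_force: [0.5, -0.2, 0.7]
opening: 1.001
```

```bash
python3 -c "
from h import *
where(.555,-.0257,.24,86.5)
cv2.imwrite('pics/w6.png',imaging.camera('wrist'))"
```

```text
t 17.65 p [ 0.564  -0.3558  0.2081] dpos [-0.22  8.25  0.8 ] rot [-0.00666667  0.02166667  0.02166667] F [ 0.5 -0.2  0.7] open 1.001 q6 -0.50 v 1.065
```

View pics/w6.png

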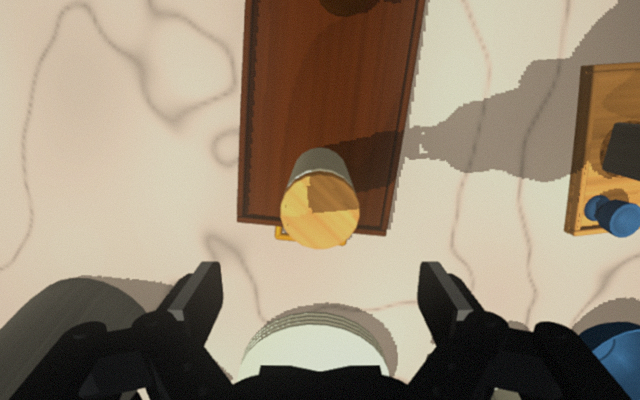

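The crock stands in the serving tray with its lid at (320,210). The caddy is next.

Emit:
{"method": "jog_arm", "body": {
  "targets": [
    {"delta_pos": [0,0.5,0.3],"rot": [0,0,0],"hand": 0},
    {"delta_pos": [0,1.4,0.4],"rot": [0,0,0],"hand": 0},
    {"delta_pos": [0,2.3,0.4],"rot": [0,0,0],"hand": 0},
    {"delta_pos": [-0.1,3.3,0.4],"rot": [0,0,0],"hand": 0},
    {"delta_pos": [-0.1,4.3,0.4],"rot": [0,0,0],"hand": 0}
  ]
}}

```text
clock: 18.12
tcp_pos: [0.5607, -0.1834, 0.2331]
tcp_rot: [0.032, 0.999, -0.002, 0.006]
contact_force: [0.0, 1.1, 0.5]
opening: 0.998
```

```bash
python3 -c "
from h import *
where(.555,-.0257,.24,86.5)"
```

```text
t 18.12 p [ 0.5607 -0.1834  0.2331] dpos [-0.14  3.94  0.17] rot [0.04833333 0.10833333 0.03166667] F [0.  1.1 0.5] open 0.998 q6 -0.25 v 0.773
```

Emit:
{"method": "jog_arm", "body": {
  "targets": [
    {"delta_pos": [-0.05,1.0,0],"rot": [0.05,0.1,0.03],"hand": 0},
    {"delta_pos": [-0.1,2.0,0],"rot": [0.05,0.1,0.03],"hand": 0},
    {"delta_pos": [-0.14,2.9,0],"rot": [0.05,0.1,0.03],"hand": 0},
    {"delta_pos": [-0.14,3.6,0],"rot": [0.05,0.1,0.03],"hand": 0},
    {"delta_pos": [-0.14,3.94,0],"rot": [0.05,0.1,0.03],"hand": 0}
  ]
}}

```text
clock: 18.53
tcp_pos: [0.5549, -0.0228, 0.2335]
tcp_rot: [0.029, 1.0, 0.0, 0.001]
contact_force: [1.3, -0.2, -0.6]
opening: 0.999
```

Emit:
{"method": "jog_arm", "body": {
  "targets": [
    {"delta_pos": [0,0,0],"rot": [0,0,0],"hand": 0},
    {"delta_pos": [0,0,0],"rot": [0,0,0],"hand": 0},
    {"delta_pos": [0,0,0],"rot": [0,0,0],"hand": 0},
    {"delta_pos": [0,0,0],"rot": [0,0,0],"hand": 0},
    {"delta_pos": [0,0,0],"rot": [0,0,0],"hand": 0}
  ]
}}

```text
clock: 18.95
tcp_pos: [0.5549, -0.024, 0.2334]
tcp_rot: [0.03, 1.0, 0.0, 0.001]
contact_force: [-0.5, -0.2, -0.0]
opening: 1.001
```

```bash
python3 - <<'E'
from h import *
where(.555,-.0257,.075,86.5)
m=imaging.camera_model("wrist");im=imaging.camera("wrist"); cv2.imwrite("pics/w7.png",im)
w=np.radians(-3.5);q=np.array([[.023,.023],[-.023,.023],[-.023,-.023],[.023,-.023]])@np.array([[np.cos(w),np.sin(w)],[-np.sin(w),np.cos(w)]])+[.555,-.0257]
y0,y1,x0,x1=60,260,220,480
f=3;big=cv2.resize(im[y0:y1,x0:x1],None,fx=f,fy=f,interpolation=cv2.INTER_CUBIC)
cv2.polylines(big,[((proj(m,np.c_[q,np.full(4,.126)])-[x0-.5,y0-.5])*f).round().astype(int).reshape(-1,1,2)],True,(0,0,255),1)
t=np.linspace(0,6.29,60)
for c in ([.5175,.033],[.553,.098]):
    cv2.polylines(big,[((proj(m,np.c_[c[0]+.031*np.cos(t),c[1]+.031*np.sin(t),np.full(60,.008)])-[x0-.5,y0-.5])*f).round().astype(int).reshape(-1,1,2)],True,(0,255,0),1)
cv2.imwrite("pics/w7o.png",big)
E
```

```text
t 18.95 p [ 0.5549 -0.024   0.2334] dpos [ 0.   -0.04 -3.96] rot [-0.005       0.015      -0.00666667] F [-0.5 -0.2 -0. ] open 1.001 q6 0.02 v 0.004
```

View pics/w7o.png

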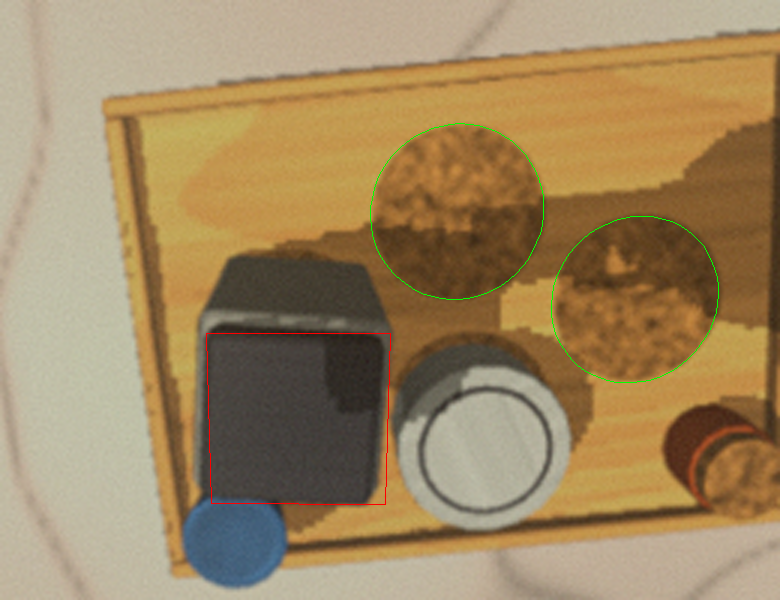

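Both exposed cork discs match their circles to under 1 mm. The caddy looks turned a little further than I assumed, so I'll measure its yaw from the lid.

```bash
python3 - <<'E'
from h import *
im=cv2.imread("pics/w7.png"); m=imaging.camera_model("wrist")
hsv=cv2.cvtColor(im,cv2.COLOR_BGR2HSV)
mask=((im.max(2)<80)&(hsv[...,1]<70)).astype(np.uint8)
mask[:165]=0;mask[232:]=0;mask[:,:285]=0;mask[:,355:]=0
n,l,st,c=cv2.connectedComponentsWithStats(mask); k=1+st[1:,4].argmax(); print(st[k],c[k])
ys,xs=np.where(l==k)
P=np.array([back(m,(x,y),.126)[:2] for x,y in zip(xs,ys)]).astype(np.float32)
r=cv2.minAreaRect(P*1000);print(r)
for h in (.114,): print(cv2.minAreaRect(np.array([back(m,(x,y),h)[:2] for x,y in zip(xs,ys)]).astype(np.float32)*1000))
cv2.imwrite("pics/mask.png",cv2.resize(mask[150:250,270:370]*255,None,fx=4,fy=4))
E
```

```text
[ 286  168   63   64 3151] [316.08124405 199.16280546]
((555.9362182617188, -27.27408790588379), (45.65981674194336, 50.43260955810547), 82.2819595336914)
((559.6798095703125, -27.625574111938477), (47.8504753112793, 52.85223388671875), 82.2820053100586)
```

View pics/mask.png

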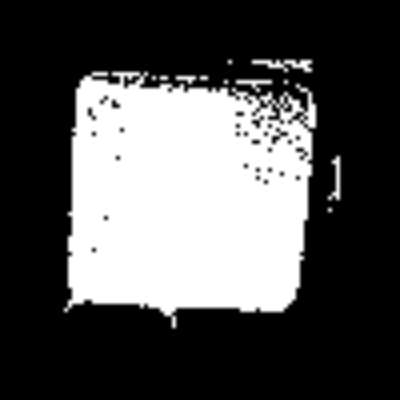

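```bash
python3 - <<'E'
from h import *
im=cv2.imread("pics/w7.png"); m=imaging.camera_model("wrist")
mask=(im.max(2)<80)
rows=range(180,222); 
def ang(pts):
    P=np.array([back(m,p,.126)[:2] for p in pts]); 
    vx,vy,x0,y0=cv2.fitLine(P.astype(np.float32)*1000,cv2.DIST_HUBER,0,.01,.01).ravel(); return np.degrees(np.arctan2(vy,vx)),x0,y0
L=[];Rr=[]
for r in rows:
    xs=np.where(mask[r,285:352])[0]+285
    L.append((xs[0],r)); 
    x=320
    while im[r,x].max()<85: x+=1
    Rr.append((x,r))
B=[]
for c in range(292,342):
    y=200
    while im[y,c].max()<80 and y<240 and not im[y,c,0]>im[y,c,2]+25: y+=1
    B.append((c,y))
T=[]
for c in range(292,342):
    y=195
    while im[y,c].max()<80: y-=1
    T.append((c,y))
for p in (L,Rr,T,B): print(ang(p))
E
```

```text
(np.float32(-7.046458), np.float32(554.3458), np.float32(-49.649025))
(np.float32(-7.806302), np.float32(557.12366), np.float32(-3.8585017))
(np.float32(83.35453), np.float32(530.58716), np.float32(-24.086874))
(np.float32(83.278755), np.float32(577.3377), np.float32(-30.543455))
```

The caddy's yaw is about -7°, so I'll turn the jaws to 83°.

Emit:
{"method": "jog_arm", "body": {
  "targets": [
    {"delta_pos": [0,-0.06,-0.4],"rot": [0,0,-0.58],"hand": 0},
    {"delta_pos": [0,-0.06,-1.0],"rot": [0,0,-0.58],"hand": 0},
    {"delta_pos": [0,-0.06,-1.8],"rot": [0,0,-0.58],"hand": 0},
    {"delta_pos": [0,-0.06,-2.6],"rot": [0,0,-0.58],"hand": 0},
    {"delta_pos": [0,-0.06,-3.2],"rot": [0,0,-0.58],"hand": 0}
  ]
}}

```text
clock: 19.42
tcp_pos: [0.5541, -0.0271, 0.1028]
tcp_rot: [0.061, 0.998, 0.0, -0.0]
contact_force: [-0.3, -0.6, -0.5]
opening: 0.998
```

```bash
python3 -c "
from h import *
where(.5545,-.0265,.075,83)"
```

```text
t 19.42 p [ 0.5541 -0.0271  0.1028] dpos [ 0.01  0.01 -0.69] rot [-0.005      -0.00166667  0.        ] F [-0.3 -0.6 -0.5] open 0.998 q6 0.07 v 0.533
```

Emit:
{"method": "jog_arm", "body": {
  "targets": [
    {"delta_pos": [0.01,0.01,-0.3],"rot": [0,0,0],"hand": 0},
    {"delta_pos": [0.01,0.01,-0.55],"rot": [0,0,0],"hand": 0},
    {"delta_pos": [0.01,0.01,-0.69],"rot": [0,0,0],"hand": 0},
    {"delta_pos": [0.01,0.01,-0.69],"rot": [0,0,0],"hand": 0},
    {"delta_pos": [0.01,0.01,-0.69],"rot": [0,0,0],"hand": 0}
  ]
}}

```text
clock: 19.83
tcp_pos: [0.555, -0.0269, 0.076]
tcp_rot: [0.061, 0.998, 0.0, 0.0]
contact_force: [-0.5, -0.5, 1.7]
opening: 1.003
```

Emit:
{"method": "jog_arm", "body": {
  "targets": [
    {"delta_pos": [0,0,0],"rot": [0,0,0],"hand": 40},
    {"delta_pos": [0,0,0],"rot": [0,0,0],"hand": 60},
    {"delta_pos": [0,0,0],"rot": [0,0,0],"hand": 80},
    {"delta_pos": [0,0,0],"rot": [0,0,0],"hand": 100},
    {"delta_pos": [0,0,0],"rot": [0,0,0],"hand": 130}
  ],
  "newtons": 30
}}

```text
clock: 20.25
tcp_pos: [0.5554, -0.0268, 0.0767]
tcp_rot: [0.061, 0.998, 0.0, 0.001]
contact_force: [-0.1, 0.7, 3.9]
opening: 0.602
```

Emit:
{"method": "jog_arm", "body": {
  "targets": [
    {"delta_pos": [0,0,0],"rot": [0,0,0],"hand": 160},
    {"delta_pos": [0,0,0],"rot": [0,0,0],"hand": 200},
    {"delta_pos": [0,0,0],"rot": [0,0,0],"hand": 255},
    {"delta_pos": [0,0,0],"rot": [0,0,0],"hand": 255},
    {"delta_pos": [0,0,0],"rot": [0,0,0],"hand": 255}
  ],
  "newtons": 60
}}

```text
clock: 20.67
tcp_pos: [0.5555, -0.0268, 0.0768]
tcp_rot: [0.061, 0.998, 0.0, 0.001]
contact_force: [-0.8, 1.0, 1.7]
opening: 0.603
```

```bash
python3 -c "
from h import *
where(.5545,-.0265,.075,83)"
```

```text
t 20.67 p [ 0.5555 -0.0268  0.0768] dpos [-0.02  0.01 -0.05] rot [-0.00666667  0.02166667  0.00166667] F [-0.8  1.   1.7] open 0.603 q6 0.07 v 0.002
```

Emit:
{"method": "jog_arm", "body": {
  "targets": [
    {"delta_pos": [0,0,0.2],"rot": [0,0,0],"hand": 255},
    {"delta_pos": [0,0,0.7],"rot": [0,0,0],"hand": 255},
    {"delta_pos": [0,0,1.4],"rot": [0,0,0],"hand": 255},
    {"delta_pos": [0,0,2.1],"rot": [0,0,0],"hand": 255},
    {"delta_pos": [0,-0.1,2.8],"rot": [0,0,0],"hand": 255}
  ]
}}

```text
clock: 21.08
tcp_pos: [0.5549, -0.0304, 0.1898]
tcp_rot: [0.061, 0.998, 0.0, 0.0]
contact_force: [0.6, 0.0, -3.3]
opening: 0.604
```

Emit:
{"method": "jog_arm", "body": {
  "targets": [
    {"delta_pos": [-0.1,-0.4,0.6],"rot": [0,0,0],"hand": 255},
    {"delta_pos": [-0.3,-1.1,1.1],"rot": [0,0,0],"hand": 255},
    {"delta_pos": [-0.5,-1.8,1.4],"rot": [0,0,0],"hand": 255},
    {"delta_pos": [-0.7,-2.6,1.5],"rot": [0,0,0],"hand": 255},
    {"delta_pos": [-0.9,-3.4,1.5],"rot": [0,0,0],"hand": 255}
  ]
}}

```text
clock: 21.5
tcp_pos: [0.5185, -0.1676, 0.2515]
tcp_rot: [0.061, 0.998, 0.0, 0.001]
contact_force: [1.3, 0.2, -2.6]
opening: 0.602
```

Emit:
{"method": "jog_arm", "body": {
  "targets": [
    {"delta_pos": [-0.2,-0.8,0],"rot": [0,0,0],"hand": 255},
    {"delta_pos": [-0.4,-1.6,0],"rot": [0,0,0],"hand": 255},
    {"delta_pos": [-0.6,-2.4,0],"rot": [0,0,0],"hand": 255},
    {"delta_pos": [-0.8,-3.1,0],"rot": [0,0,0],"hand": 255},
    {"delta_pos": [-0.9,-3.7,0],"rot": [0,0,0],"hand": 255}
  ]
}}

```text
clock: 21.92
tcp_pos: [0.4811, -0.3175, 0.2514]
tcp_rot: [0.061, 0.998, 0.0, 0.001]
contact_force: [0.4, 0.2, -2.9]
opening: 0.603
```

```bash
python3 -c "
from h import *
where(.477,-.341,.0773,83)"
```

```text
t 21.92 p [ 0.4811 -0.3175  0.2514] dpos [-0.1  -0.59 -4.35] rot [-0.005       0.01166667  0.00166667] F [ 0.4  0.2 -2.9] open 0.603 q6 -0.46 v 0.455
```

Emit:
{"method": "jog_arm", "body": {
  "targets": [
    {"delta_pos": [-0.1,-0.4,0],"rot": [0,0,0],"hand": 255},
    {"delta_pos": [-0.1,-0.59,-0.3],"rot": [0,0,0],"hand": 255},
    {"delta_pos": [-0.1,-0.59,-0.9],"rot": [0,0,0],"hand": 255},
    {"delta_pos": [-0.1,-0.59,-1.6],"rot": [0,0,0],"hand": 255},
    {"delta_pos": [-0.1,-0.59,-2.2],"rot": [0,0,0],"hand": 255}
  ]
}}

```text
clock: 22.33
tcp_pos: [0.4767, -0.3406, 0.161]
tcp_rot: [0.061, 0.998, 0.001, -0.0]
contact_force: [0.1, -1.2, -5.1]
opening: 0.599
```

```bash
python3 -c "
from h import *
where(.477,-.341,.0773,83)"
```

```text
t 22.33 p [ 0.4767 -0.3406  0.161 ] dpos [ 0.01 -0.01 -2.09] rot [-0.015       0.          0.00333333] F [ 0.1 -1.2 -5.1] open 0.599 q6 -0.50 v 0.602
```

Emit:
{"method": "jog_arm", "body": {
  "targets": [
    {"delta_pos": [0,0,-0.6],"rot": [0,0,0],"hand": 255},
    {"delta_pos": [0,0,-1.2],"rot": [0,-0.02,0],"hand": 255},
    {"delta_pos": [0,0,-1.6],"rot": [0,-0.02,0],"hand": 255},
    {"delta_pos": [0,0,-1.8],"rot": [0,-0.02,0],"hand": 255},
    {"delta_pos": [0,0,-1.9],"rot": [0,-0.02,0],"hand": 255}
  ]
}}

```text
clock: 22.75
tcp_pos: [0.4761, -0.3396, 0.083]
tcp_rot: [0.061, 0.998, 0.002, -0.0]
contact_force: [-0.3, -1.4, -3.7]
opening: 0.6
```

```bash
python3 -c "
from h import *
where(.477,-.341,.0773,83)"
```

```text
t 22.75 p [ 0.4761 -0.3396  0.083 ] dpos [ 0.02 -0.04 -0.14] rot [-0.03166667 -0.00333333  0.        ] F [-0.3 -1.4 -3.7] open 0.600 q6 -0.50 v 0.075
```

Emit:
{"method": "jog_arm", "body": {
  "targets": [
    {"delta_pos": [0,0,-0.05],"rot": [-0.02,-0.02,0],"hand": 255},
    {"delta_pos": [0,0,-0.09],"rot": [-0.02,-0.02,0],"hand": 255},
    {"delta_pos": [0,0,-0.12],"rot": [-0.02,-0.02,0],"hand": 255},
    {"delta_pos": [0,0,-0.14],"rot": [-0.02,-0.02,0],"hand": 255},
    {"delta_pos": [0,0,-0.14],"rot": [-0.02,-0.02,0],"hand": 255}
  ]
}}

```text
clock: 23.17
tcp_pos: [0.4764, -0.3398, 0.078]
tcp_rot: [0.061, 0.998, 0.0, 0.001]
contact_force: [1.6, -0.4, -2.8]
opening: 0.601
```

Emit:
{"method": "jog_arm", "body": {
  "targets": [
    {"delta_pos": [0,0,-0.01],"rot": [0,0,0],"hand": 255},
    {"delta_pos": [0,0,-0.02],"rot": [0,0,0],"hand": 255},
    {"delta_pos": [0,0,-0.02],"rot": [0,0,0],"hand": 255},
    {"delta_pos": [0,0,-0.02],"rot": [0,0,0],"hand": 255},
    {"delta_pos": [0,0,-0.02],"rot": [0,0,0],"hand": 255}
  ]
}}

```text
clock: 23.58
tcp_pos: [0.4764, -0.3398, 0.0773]
tcp_rot: [0.061, 0.998, 0.0, 0.001]
contact_force: [-0.1, 1.2, -2.4]
opening: 0.599
```

Emit:
{"method": "jog_arm", "body": {
  "targets": [
    {"delta_pos": [0,0,-0.01],"rot": [0,0,0],"hand": 255},
    {"delta_pos": [0,0,-0.02],"rot": [0,0,0],"hand": 255},
    {"delta_pos": [0,0,-0.03],"rot": [0,0,0],"hand": 255},
    {"delta_pos": [0,0,-0.03],"rot": [0,0,0],"hand": 255},
    {"delta_pos": [0,0,-0.03],"rot": [0,0,0],"hand": 255}
  ]
}}

```text
clock: 24.0
tcp_pos: [0.4765, -0.3398, 0.0769]
tcp_rot: [0.061, 0.998, 0.0, 0.002]
contact_force: [-2.2, 1.8, 5.3]
opening: 0.598
```

Emit:
{"method": "jog_arm", "body": {
  "targets": [
    {"delta_pos": [0,0,0],"rot": [0,0,0],"hand": 98},
    {"delta_pos": [0,0,0],"rot": [0,0,0],"hand": 88},
    {"delta_pos": [0,0,0],"rot": [0,0,0],"hand": 65},
    {"delta_pos": [0,0,0],"rot": [0,0,0],"hand": 30},
    {"delta_pos": [0,0,0],"rot": [0,0,0],"hand": 0}
  ]
}}

```text
clock: 24.42
tcp_pos: [0.4765, -0.3398, 0.0767]
tcp_rot: [0.061, 0.998, 0.0, 0.002]
contact_force: [0.2, -0.1, 0.6]
opening: 0.984
```

Emit:
{"method": "jog_arm", "body": {
  "targets": [
    {"delta_pos": [0,0,0],"rot": [0,0,0],"hand": 0},
    {"delta_pos": [0,0,0.5],"rot": [0,0,0],"hand": 0},
    {"delta_pos": [0,0,1.2],"rot": [0,0,0],"hand": 0},
    {"delta_pos": [0,0,2.1],"rot": [0,0,0],"hand": 0},
    {"delta_pos": [0,0,3.0],"rot": [0,0,0],"hand": 0}
  ]
}}

```text
clock: 24.83
tcp_pos: [0.476, -0.3395, 0.1974]
tcp_rot: [0.061, 0.998, 0.001, 0.001]
contact_force: [-0.5, -0.4, 0.5]
opening: 1.002
```

```bash
python3 -c "
from h import *
where(.593,.0365,.2,83)
cv2.imwrite('pics/w8.png',imaging.camera('wrist'))"
```

```text
t 24.83 p [ 0.476  -0.3395  0.1974] dpos [2.93 9.4  0.06] rot [-0.01166667  0.01833333  0.        ] F [-0.5 -0.4  0.5] open 1.002 q6 -0.50 v 0.938
```

View pics/w8.png

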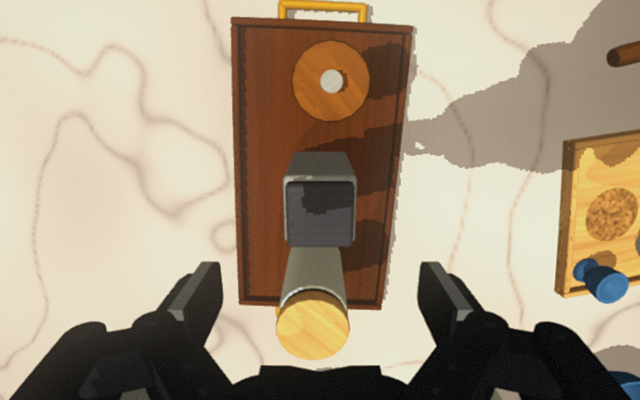

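All three pots stand in the dark tray: mill at (331,81), caddy at (320,213), crock at (313,325). Now the tin.

Emit:
{"method": "jog_arm", "body": {
  "targets": [
    {"delta_pos": [0.2,0.5,0.2],"rot": [0,0,0],"hand": 0},
    {"delta_pos": [0.5,1.4,0.3],"rot": [0,0,0],"hand": 0},
    {"delta_pos": [0.8,2.3,0.3],"rot": [0,0,0],"hand": 0},
    {"delta_pos": [1.1,3.2,0.3],"rot": [0,0,0],"hand": 0},
    {"delta_pos": [1.4,4.1,0.3],"rot": [0,0,0],"hand": 0}
  ]
}}

```text
clock: 25.3
tcp_pos: [0.5338, -0.1751, 0.2181]
tcp_rot: [0.061, 0.998, -0.002, 0.006]
contact_force: [-0.6, -0.6, 0.2]
opening: 0.998
```

Emit:
{"method": "jog_arm", "body": {
  "targets": [
    {"delta_pos": [0.3,0.9,0],"rot": [0,0,0],"hand": 0},
    {"delta_pos": [0.6,1.8,0],"rot": [0,0,0],"hand": 0},
    {"delta_pos": [0.9,2.7,0],"rot": [0,0,0],"hand": 0},
    {"delta_pos": [1.2,3.6,0],"rot": [0,0,0],"hand": 0},
    {"delta_pos": [1.4,4.3,0],"rot": [0,0,0],"hand": 0}
  ]
}}

```text
clock: 25.72
tcp_pos: [0.5904, -0.0004, 0.2179]
tcp_rot: [0.061, 0.998, -0.002, 0.006]
contact_force: [-0.4, -0.4, -0.6]
opening: 1.001
```

```bash
python3 -c "
from h import *
where(.593,.0365,.2,83)"
```

```text
t 25.72 p [ 5.904e-01 -4.000e-04  2.179e-01] dpos [ 0.06  0.92 -0.45] rot [ 0.04333333  0.105      -0.00333333] F [-0.4 -0.4 -0.6] open 1.001 q6 0.12 v 0.559
```

Emit:
{"method": "jog_arm", "body": {
  "targets": [
    {"delta_pos": [0.06,0.5,0],"rot": [0.04,0.1,0],"hand": 0},
    {"delta_pos": [0.06,0.8,0],"rot": [0.04,0.1,0],"hand": 0},
    {"delta_pos": [0.06,0.92,0],"rot": [0.04,0.1,0],"hand": 0},
    {"delta_pos": [0.06,0.92,0],"rot": [0.04,0.1,0],"hand": 0},
    {"delta_pos": [0.06,0.92,0],"rot": [0.04,0.1,0],"hand": 0}
  ]
}}

```text
clock: 26.13
tcp_pos: [0.5927, 0.0355, 0.218]
tcp_rot: [0.061, 0.998, -0.0, 0.0]
contact_force: [0.1, -1.4, -0.6]
opening: 1.0
```

```bash
python3 - <<'E'
from h import *
where(.593,.0365,.016,83)
m=imaging.camera_model("wrist");im=imaging.camera("wrist"); cv2.imwrite("pics/w9.png",im)
y0,y1,x0,x1=60,260,220,480
f=3;big=cv2.resize(im[y0:y1,x0:x1],None,fx=f,fy=f,interpolation=cv2.INTER_CUBIC)
t=np.linspace(0,6.29,60)
for c,r,z in ([(.5175,.033),.031,.008],[(.553,.098),.031,.008],[(.5545,-.0265),.031,.008],[(.593,.0365),.03,.048]):
    cv2.polylines(big,[((proj(m,np.c_[c[0]+r*np.cos(t),c[1]+r*np.sin(t),np.full(60,z)])-[x0-.5,y0-.5])*f).round().astype(int).reshape(-1,1,2)],True,(0,255,0),1)
cv2.imwrite("pics/w9o.png",big)
print(proj(m,[[.593,.0365,.048]]), [(r['p'],r['uv'],back(m,r['uv'],.0)[:2]) for r in imaging.mark_of("wrist","scale")])
E
```

```text
t 26.13 p [0.5927 0.0355 0.218 ] dpos [ 0.01  0.03 -5.05] rot [0.00666667 0.00833333 0.        ] F [ 0.1 -1.4 -0.6] open 1.000 q6 0.18 v 0.016
[[322.22498968 180.18913436]] []
```

View pics/w9o.png

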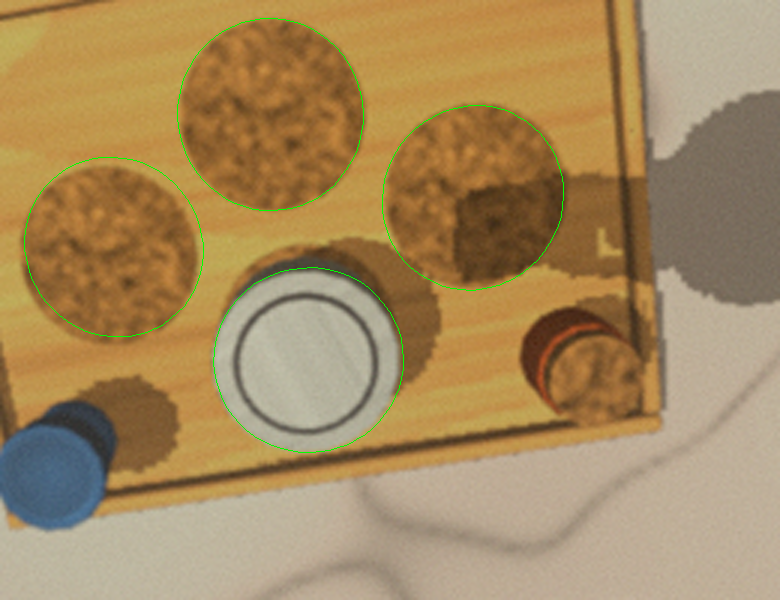

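View pics/w9.png

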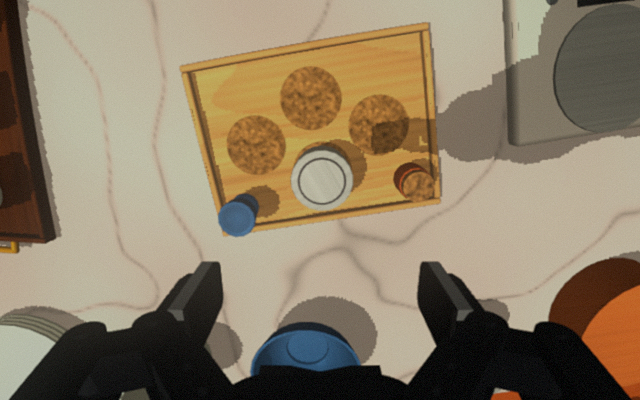

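Everything matches: the tin lid is at (322,180) as predicted, and the three cork spots are confirmed. Descending to the tin.

Emit:
{"method": "jog_arm", "body": {
  "targets": [
    {"delta_pos": [0.01,0.02,-0.6],"rot": [0,0,0],"hand": 0},
    {"delta_pos": [0.01,0.02,-1.5],"rot": [0,0,0],"hand": 0},
    {"delta_pos": [0.01,0.02,-2.4],"rot": [0,0,0],"hand": 0},
    {"delta_pos": [0.01,0.02,-3.1],"rot": [0,0,0],"hand": 0},
    {"delta_pos": [0.01,0.02,-3.6],"rot": [0,0,0],"hand": 0}
  ]
}}

```text
clock: 26.65
tcp_pos: [0.5918, 0.0344, 0.0711]
tcp_rot: [0.062, 0.998, -0.0, -0.001]
contact_force: [0.4, -0.7, -0.5]
opening: 1.002
```

```bash
python3 -c "
from h import *
where(.593,.0362,.010,83)"
```

```text
t 26.65 p [0.5918 0.0344 0.0711] dpos [ 0.03  0.04 -1.53] rot [ 0.00833333 -0.015       0.02666667] F [ 0.4 -0.7 -0.5] open 1.002 q6 0.18 v 0.43
```

Emit:
{"method": "jog_arm", "body": {
  "targets": [
    {"delta_pos": [0.03,0.04,-0.5],"rot": [0,0,0],"hand": 0},
    {"delta_pos": [0.03,0.04,-0.9],"rot": [0,0,0],"hand": 0},
    {"delta_pos": [0.03,0.04,-1.25],"rot": [0,0,0],"hand": 0},
    {"delta_pos": [0.03,0.04,-1.45],"rot": [0,0,0],"hand": 0},
    {"delta_pos": [0.03,0.04,-1.5],"rot": [0,0,0],"hand": 0}
  ]
}}

```text
clock: 27.07
tcp_pos: [0.5921, 0.035, 0.0097]
tcp_rot: [0.063, 0.998, -0.001, -0.002]
contact_force: [-0.5, -0.1, -0.4]
opening: 0.998
```

```bash
python3 -c "
from h import *
where(.593,.0362,.009,83)"
```

```text
t 27.07 p [0.5921 0.035  0.0097] dpos [ 0.02  0.03 -0.02] rot [ 0.01166667 -0.035       0.03833333] F [-0.5 -0.1 -0.4] open 0.998 q6 0.19 v 0.021
```

Emit:
{"method": "jog_arm", "body": {
  "targets": [
    {"delta_pos": [0.02,0.03,0],"rot": [0,-0.03,0],"hand": 0},
    {"delta_pos": [0.02,0.03,0],"rot": [0,-0.03,0],"hand": 35},
    {"delta_pos": [0.02,0.03,0],"rot": [0,-0.03,0],"hand": 55},
    {"delta_pos": [0.02,0.03,0],"rot": [0,-0.03,0],"hand": 70},
    {"delta_pos": [0.02,0.03,0],"rot": [0,-0.03,0],"hand": 85}
  ],
  "newtons": 25
}}

```text
clock: 27.48
tcp_pos: [0.5934, 0.0362, 0.0108]
tcp_rot: [0.063, 0.998, -0.001, 0.001]
contact_force: [0.3, -0.2, 3.6]
opening: 0.694
```

Emit:
{"method": "jog_arm", "body": {
  "targets": [
    {"delta_pos": [0,0,0],"rot": [0,0,0],"hand": 100},
    {"delta_pos": [0,0,0],"rot": [0,0,0],"hand": 130},
    {"delta_pos": [0,0,0],"rot": [0,0,0],"hand": 160},
    {"delta_pos": [0,0,0],"rot": [0,0,0],"hand": 160},
    {"delta_pos": [0,0,0],"rot": [0,0,0],"hand": 160}
  ],
  "newtons": 40
}}

```text
clock: 27.9
tcp_pos: [0.5935, 0.0363, 0.011]
tcp_rot: [0.063, 0.998, -0.0, 0.001]
contact_force: [-0.6, 1.2, 2.5]
opening: 0.69
```

```bash
python3 -c "
from h import *
where(.593,.0362,.009,83)"
```

```text
t 27.90 p [0.5935 0.0363 0.011 ] dpos [-0.01 -0.   -0.05] rot [0.01       0.01166667 0.03666667] F [-0.6  1.2  2.5] open 0.690 q6 0.19 v 0.003
```

The tin is gripped (opening 0.69, about 59 mm). I'll lift it and move towards the scale.

Emit:
{"method": "jog_arm", "body": {
  "targets": [
    {"delta_pos": [0,0,0.2],"rot": [0,0,0],"hand": 160},
    {"delta_pos": [0,0,0.7],"rot": [0,0,0],"hand": 160},
    {"delta_pos": [-0.1,0,1.4],"rot": [0,0,0],"hand": 160},
    {"delta_pos": [-0.2,0,2.1],"rot": [0,0,0],"hand": 160},
    {"delta_pos": [-0.4,0.2,2.8],"rot": [0,0,0],"hand": 160}
  ]
}}

```text
clock: 28.32
tcp_pos: [0.5773, 0.0435, 0.1242]
tcp_rot: [0.064, 0.998, -0.001, 0.0]
contact_force: [0.8, -1.1, -1.0]
opening: 0.691
```

Emit:
{"method": "jog_arm", "body": {
  "targets": [
    {"delta_pos": [-0.2,0.5,0.6],"rot": [0,0,0],"hand": 160},
    {"delta_pos": [-0.5,1.1,1.0],"rot": [0,0,0],"hand": 160},
    {"delta_pos": [-0.7,1.8,1.2],"rot": [0,0,0],"hand": 160},
    {"delta_pos": [-0.9,2.5,1.2],"rot": [0,0,0],"hand": 160},
    {"delta_pos": [-1.1,3.2,1.2],"rot": [0,0,0],"hand": 160}
  ]
}}

```text
clock: 28.73
tcp_pos: [0.533, 0.1726, 0.1736]
tcp_rot: [0.064, 0.998, -0.0, 0.001]
contact_force: [-0.3, -0.6, -1.4]
opening: 0.694
```

Emit:
{"method": "jog_arm", "body": {
  "targets": [
    {"delta_pos": [-0.1,0.7,0],"rot": [0,0,0],"hand": 160},
    {"delta_pos": [-0.1,1.2,0],"rot": [0,0,0],"hand": 160},
    {"delta_pos": [-0.1,1.6,0],"rot": [0,0,0],"hand": 160},
    {"delta_pos": [-0.1,1.8,0],"rot": [0,0,0],"hand": 160},
    {"delta_pos": [-0.1,1.8,0],"rot": [0,0,0],"hand": 160}
  ]
}}

```text
clock: 29.15
tcp_pos: [0.5287, 0.2458, 0.1736]
tcp_rot: [0.063, 0.998, -0.0, 0.001]
contact_force: [0.3, 0.0, -2.0]
opening: 0.691
```

```bash
python3 - <<'E'
from h import *
where(.523,.3355,.05,83)
m=imaging.camera_model("wrist");im=imaging.camera("wrist"); cv2.imwrite("pics/w10.png",im)
np.savez("w10.npz",**{k:np.array(v) for k,v in m.items()})
t=np.linspace(0,6.29,60);c=(.5225,.3355)
cv2.polylines(im,[proj(m,np.c_[c[0]+.06*np.cos(t),c[1]+.06*np.sin(t),np.full(60,.03)]).round().astype(int).reshape(-1,1,2)],True,(0,255,0),1)
cv2.imwrite("pics/w10o.png",im)
E
```

```text
t 29.15 p [0.5287 0.2458 0.1736] dpos [-0.14  2.24 -3.09] rot [0.00833333 0.01833333 0.035     ] F [ 0.3  0.  -2. ] open 0.691 q6 0.56 v 0.036
```

View pics/w10o.png

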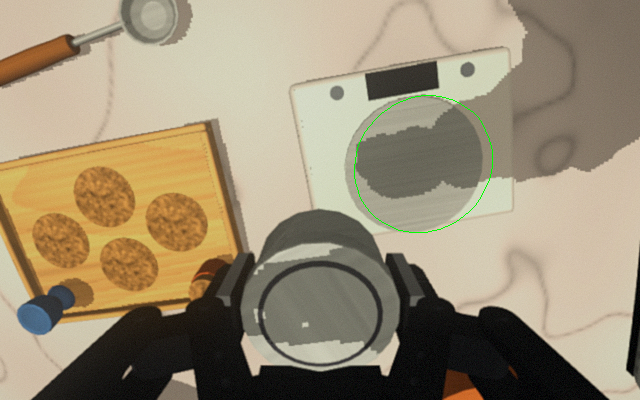

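The pan sits about 9 px left of my circle. I'll zoom in to refine it.

```bash
python3 - <<'E'
from h import *
im=cv2.imread("pics/w10.png"); m=dict(np.load("w10.npz"))
t=np.linspace(0,6.29,90);c=back(m,(414.5,164.5),.03)[:2];print(c)
y0,y1,x0,x1=40,245,280,530;f=3
big=cv2.resize(im[y0:y1,x0:x1],None,fx=f,fy=f,interpolation=cv2.INTER_CUBIC)
cv2.polylines(big,[((proj(m,np.c_[c[0]+.06*np.cos(t),c[1]+.06*np.sin(t),np.full(90,.03)])-[x0-.5,y0-.5])*f).round().astype(int).reshape(-1,1,2)],True,(0,255,0),1)
cv2.imwrite("pics/w10z.png",big)
E
```

```text
[0.51881915 0.32789983]
```

View pics/w10z.png

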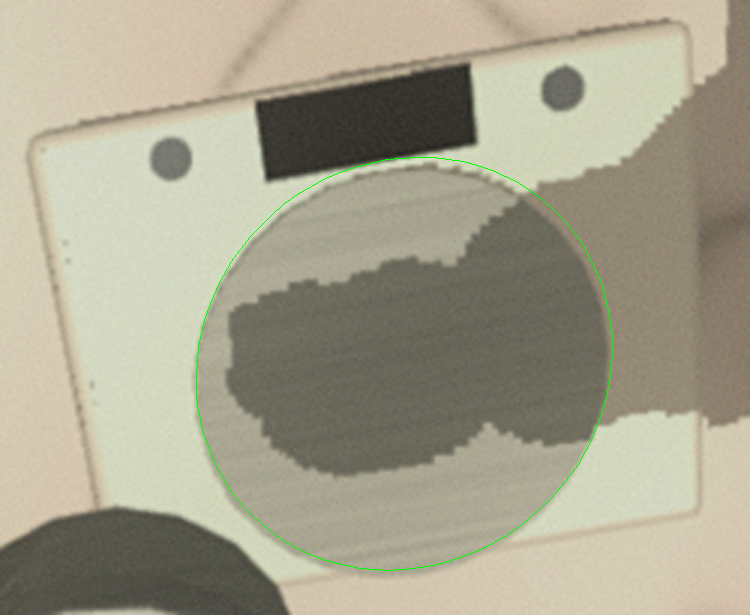

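```bash
python3 - <<'E'
from h import *
im=cv2.imread("pics/top0.png"); m=imaging.camera_model("top")
t=np.linspace(0,6.29,90)
y0,y1,x0,x1=190,275,115,215;f=7
big=cv2.resize(im[y0:y1,x0:x1],None,fx=f,fy=f,interpolation=cv2.INTER_CUBIC)
big=np.clip(big*1.5,0,255).astype(np.uint8)
c=(.520,.3275)
cv2.polylines(big,[((proj(m,np.c_[c[0]+.06*np.cos(t),c[1]+.06*np.sin(t),np.full(90,.03)])-[x0-.5,y0-.5])*f).round().astype(int).reshape(-1,1,2)],True,(0,255,0),1)
cv2.imwrite("pics/t_sc.png",big)
E
```

```text
(no output)
```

View pics/t_sc.png

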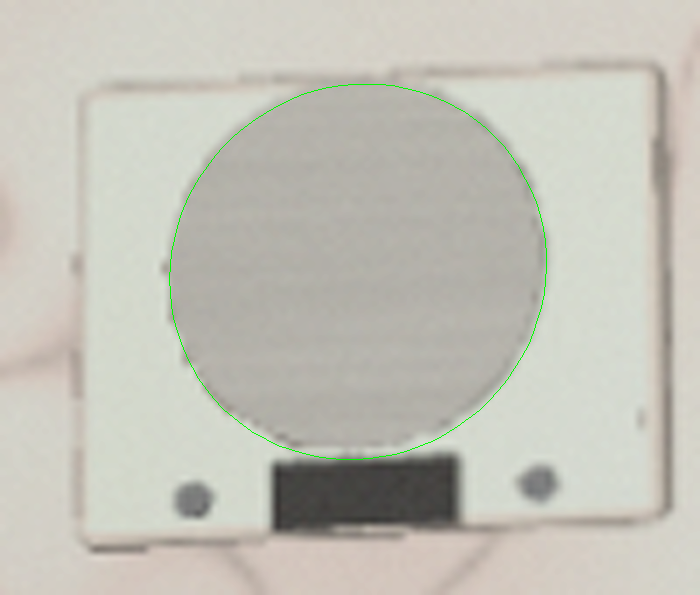

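Emit:
{"method": "jog_arm", "body": {
  "targets": [
    {"delta_pos": [0,0.4,-0.1],"rot": [0,0,0],"hand": 160},
    {"delta_pos": [-0.1,0.9,-0.2],"rot": [0,0,0],"hand": 160},
    {"delta_pos": [-0.2,1.5,-0.4],"rot": [0,0,0],"hand": 160},
    {"delta_pos": [-0.22,1.9,-0.7],"rot": [0,0,0],"hand": 160},
    {"delta_pos": [-0.22,2.04,-1.0],"rot": [0,0,0],"hand": 160}
  ]
}}

```text
clock: 29.62
tcp_pos: [0.5202, 0.3274, 0.1328]
tcp_rot: [0.063, 0.998, -0.0, 0.001]
contact_force: [1.0, 0.2, -2.0]
opening: 0.69
```

Emit:
{"method": "jog_arm", "body": {
  "targets": [
    {"delta_pos": [0,0,0],"rot": [0,0,0],"hand": 160},
    {"delta_pos": [0,0,0],"rot": [0,0,0],"hand": 160},
    {"delta_pos": [0,0,0],"rot": [0,0,0],"hand": 160},
    {"delta_pos": [0,0,0],"rot": [0,0,0],"hand": 160},
    {"delta_pos": [0,0,0],"rot": [0,0,0],"hand": 160}
  ]
}}

```text
clock: 30.03
tcp_pos: [0.5206, 0.3268, 0.1336]
tcp_rot: [0.063, 0.998, -0.0, 0.002]
contact_force: [0.1, -1.0, -1.8]
opening: 0.686
```

```bash
python3 - <<'E'
from h import *
where(.520,.3275,.0335,83)
m=imaging.camera_model("wrist");im=imaging.camera("wrist"); cv2.imwrite("pics/w11.png",im)
t=np.linspace(0,6.29,60);c=(.520,.3275)
cv2.polylines(im,[proj(m,np.c_[c[0]+.06*np.cos(t),c[1]+.06*np.sin(t),np.full(60,.03)]).round().astype(int).reshape(-1,1,2)],True,(0,255,0),1)
cv2.imwrite("pics/w11o.png",im)
E
```

```text
t 30.03 p [0.5206 0.3268 0.1336] dpos [-0.02  0.02 -2.5 ] rot [0.005      0.03       0.04333333] F [ 0.1 -1.  -1.8] open 0.686 q6 0.69 v 0.004
```

View pics/w11o.png

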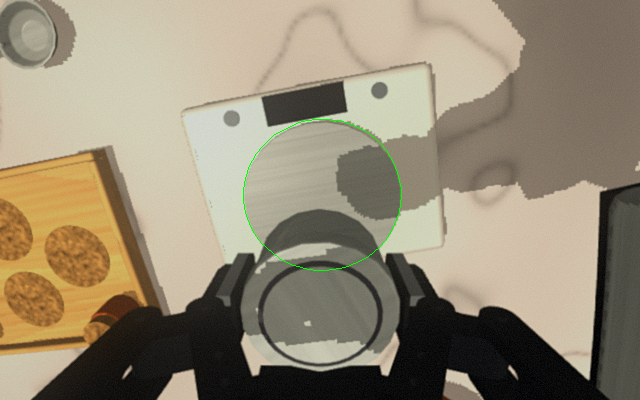

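The pan centre (.520,.3275) is confirmed in both the top and wrist views. Lowering the tin.

Emit:
{"method": "jog_arm", "body": {
  "targets": [
    {"delta_pos": [-0.02,0.02,-0.4],"rot": [0,0.02,0],"hand": 160},
    {"delta_pos": [-0.02,0.02,-0.9],"rot": [0,0.02,0],"hand": 160},
    {"delta_pos": [-0.02,0.02,-1.4],"rot": [0,0.02,0],"hand": 160},
    {"delta_pos": [-0.02,0.02,-1.8],"rot": [0,0.02,0],"hand": 160},
    {"delta_pos": [-0.02,0.02,-2.1],"rot": [0,0.02,0],"hand": 160}
  ]
}}

```text
clock: 30.5
tcp_pos: [0.5195, 0.3272, 0.0483]
tcp_rot: [0.063, 0.998, -0.001, 0.0]
contact_force: [-0.3, -0.6, -1.9]
opening: 0.689
```

```bash
python3 -c "
from h import *
where(.520,.3275,.034,83)"
```

```text
t 30.50 p [0.5195 0.3272 0.0483] dpos [ 0.01  0.01 -0.36] rot [0.01       0.00333333 0.04666667] F [-0.3 -0.6 -1.9] open 0.689 q6 0.69 v 0.258
```

Emit:
{"method": "jog_arm", "body": {
  "targets": [
    {"delta_pos": [0.01,0.01,-0.15],"rot": [0,0,0],"hand": 160},
    {"delta_pos": [0.01,0.01,-0.23],"rot": [0,0,0],"hand": 160},
    {"delta_pos": [0.01,0.01,-0.28],"rot": [0,0,0],"hand": 160},
    {"delta_pos": [0.01,0.01,-0.32],"rot": [0,0,0],"hand": 160},
    {"delta_pos": [0.01,0.01,-0.34],"rot": [0,0,0],"hand": 160}
  ]
}}

```text
clock: 30.92
tcp_pos: [0.5203, 0.3278, 0.0354]
tcp_rot: [0.063, 0.998, -0.0, 0.001]
contact_force: [1.6, -0.5, -1.0]
opening: 0.689
```

Emit:
{"method": "jog_arm", "body": {
  "targets": [
    {"delta_pos": [0,0,-0.01],"rot": [0,0,0],"hand": 160},
    {"delta_pos": [0,0,-0.02],"rot": [0,0,0],"hand": 160},
    {"delta_pos": [0,0,-0.03],"rot": [0,0,0],"hand": 160},
    {"delta_pos": [0,0,-0.03],"rot": [0,0,0],"hand": 160},
    {"delta_pos": [0,0,-0.03],"rot": [0,0,0],"hand": 160}
  ]
}}

```text
clock: 31.33
tcp_pos: [0.5204, 0.3278, 0.0344]
tcp_rot: [0.063, 0.998, -0.0, 0.001]
contact_force: [0.5, 0.5, -0.7]
opening: 0.687
```

Emit:
{"method": "jog_arm", "body": {
  "targets": [
    {"delta_pos": [0,0,-0.01],"rot": [0,0,0],"hand": 160},
    {"delta_pos": [0,0,-0.02],"rot": [0,0,0],"hand": 160},
    {"delta_pos": [0,0,-0.03],"rot": [0,0,0],"hand": 160},
    {"delta_pos": [0,0,-0.03],"rot": [0,0,0],"hand": 160},
    {"delta_pos": [0,0,-0.03],"rot": [0,0,0],"hand": 160}
  ]
}}

```text
clock: 31.75
tcp_pos: [0.5203, 0.3278, 0.0331]
tcp_rot: [0.063, 0.998, -0.0, 0.001]
contact_force: [0.0, 0.1, -1.8]
opening: 0.686
```

Emit:
{"method": "jog_arm", "body": {
  "targets": [
    {"delta_pos": [0,0,-0.01],"rot": [0,0,0],"hand": 160},
    {"delta_pos": [0,0,-0.02],"rot": [0,0,0],"hand": 160},
    {"delta_pos": [0,0,-0.02],"rot": [0,0,0],"hand": 160},
    {"delta_pos": [0,0,-0.02],"rot": [0,0,0],"hand": 160},
    {"delta_pos": [0,0,-0.02],"rot": [0,0,0],"hand": 160}
  ]
}}

```text
clock: 32.17
tcp_pos: [0.5204, 0.3279, 0.033]
tcp_rot: [0.063, 0.998, 0.0, 0.001]
contact_force: [-1.8, -1.6, 5.7]
opening: 0.691
```

Emit:
{"method": "jog_arm", "body": {
  "targets": [
    {"delta_pos": [0,0,0],"rot": [0,0,0],"hand": 75},
    {"delta_pos": [0,0,0],"rot": [0,0,0],"hand": 65},
    {"delta_pos": [0,0,0],"rot": [0,0,0],"hand": 45},
    {"delta_pos": [0,0,0],"rot": [0,0,0],"hand": 20},
    {"delta_pos": [0,0,0],"rot": [0,0,0],"hand": 0}
  ]
}}

```text
clock: 32.58
tcp_pos: [0.5204, 0.3279, 0.0328]
tcp_rot: [0.063, 0.998, -0.0, 0.001]
contact_force: [-0.3, 0.4, -0.0]
opening: 1.0
```

Emit:
{"method": "jog_arm", "body": {
  "targets": [
    {"delta_pos": [0,0,0],"rot": [0,0,0],"hand": 0},
    {"delta_pos": [0,0,0.5],"rot": [0,0,0],"hand": 0},
    {"delta_pos": [0,0,1.2],"rot": [0,0,0],"hand": 0},
    {"delta_pos": [0,0,2.1],"rot": [0,0,0],"hand": 0},
    {"delta_pos": [0,0,3.0],"rot": [0,0,0],"hand": 0}
  ]
}}

```text
clock: 33.0
tcp_pos: [0.5198, 0.3275, 0.1535]
tcp_rot: [0.063, 0.998, -0.001, 0.0]
contact_force: [0.2, 0.6, -0.2]
opening: 1.0
```

Emit:
{"method": "jog_arm", "body": {
  "targets": [
    {"delta_pos": [0,-0.2,0.5],"rot": [0,0,0],"hand": 0},
    {"delta_pos": [0,-0.8,1.0],"rot": [0,0,0],"hand": 0},
    {"delta_pos": [0,-1.5,1.4],"rot": [0,0,0],"hand": 0},
    {"delta_pos": [0,-2.3,1.8],"rot": [0,0,0],"hand": 0},
    {"delta_pos": [0,-3.1,2.0],"rot": [0,0,0],"hand": 0}
  ]
}}

```text
clock: 33.42
tcp_pos: [0.52, 0.2027, 0.2356]
tcp_rot: [0.063, 0.998, -0.0, 0.001]
contact_force: [0.2, 0.5, 0.2]
opening: 0.997
```

```bash
python3 - <<'E'
from h import *
where(.4765,-.34,.24,83)
im=imaging.camera("top"); m=imaging.camera_model("top"); cv2.imwrite("pics/t2.png",im)
t=np.linspace(0,6.29,90)
y0,y1,x0,x1=160,275,115,350;f=3.3
big=cv2.resize(im[y0:y1,x0:x1],None,fx=f,fy=f,interpolation=cv2.INTER_CUBIC)
big=np.clip(big*1.5,0,255).astype(np.uint8)
c=(.520,.3275)
for r,z in ((.06,.03),(.03,.07)): cv2.polylines(big,[((proj(m,np.c_[c[0]+r*np.cos(t),c[1]+r*np.sin(t),np.full(90,z)])-[x0-.5,y0-.5])*f).round().astype(int).reshape(-1,1,2)],True,(0,255,0),1)
cv2.imwrite("pics/t2z.png",big)
E
```

```text
t 33.42 p [0.52   0.2027 0.2356] dpos [ -1.09 -13.57   0.11] rot [0.00166667 0.025      0.03666667] F [0.2 0.5 0.2] open 0.997 q6 0.50 v 0.641
```

View pics/t2z.png

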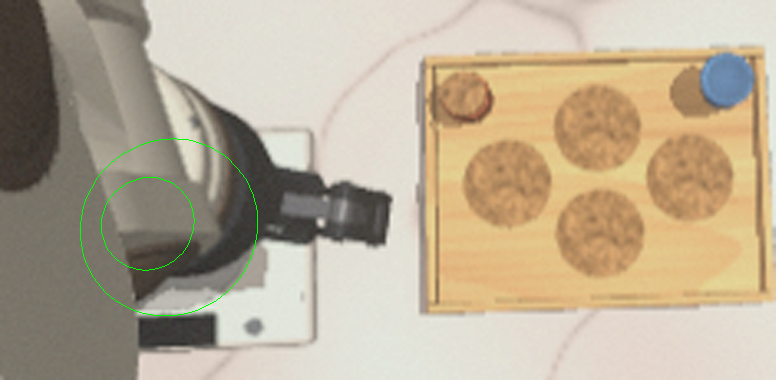

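The arm hides the pan; I'll check it later. Next I fetch the crock from its known pose (.5644,-.356).

Emit:
{"method": "jog_arm", "body": {
  "targets": [
    {"delta_pos": [0,-0.9,0.1],"rot": [0,0.02,0],"hand": 0},
    {"delta_pos": [0.1,-1.9,0.1],"rot": [0,0.02,0],"hand": 0},
    {"delta_pos": [0.1,-2.9,0.1],"rot": [0,0.02,0],"hand": 0},
    {"delta_pos": [0.2,-3.9,0.1],"rot": [0,0.02,0],"hand": 0},
    {"delta_pos": [0.3,-4.9,0.1],"rot": [0,0.02,0],"hand": 0}
  ]
}}

```text
clock: 33.88
tcp_pos: [0.532, 0.0004, 0.2414]
tcp_rot: [0.064, 0.998, -0.001, 0.001]
contact_force: [0.2, 0.8, -0.2]
opening: 0.997
```

Emit:
{"method": "jog_arm", "body": {
  "targets": [
    {"delta_pos": [0.1,-1.0,0],"rot": [0,0,0],"hand": 0},
    {"delta_pos": [0.2,-2.0,0],"rot": [0,0,0],"hand": 0},
    {"delta_pos": [0.3,-3.0,0],"rot": [0,0,0],"hand": 0},
    {"delta_pos": [0.4,-4.0,0],"rot": [0,0,0],"hand": 0},
    {"delta_pos": [0.4,-4.9,0],"rot": [0,0,0],"hand": 0}
  ]
}}

```text
clock: 34.3
tcp_pos: [0.548, -0.198, 0.2411]
tcp_rot: [0.064, 0.998, -0.001, 0.001]
contact_force: [1.2, -0.4, 0.7]
opening: 1.002
```

```bash
python3 -c "
from h import *
where(.5644,-.356,.24,83)"
```

```text
t 34.30 p [ 0.548  -0.198   0.2411] dpos [ 0.41 -3.95 -0.03] rot [0.01666667 0.02666667 0.06333333] F [ 1.2 -0.4  0.7] open 1.002 q6 -0.22 v 0.701
```

Emit:
{"method": "jog_arm", "body": {
  "targets": [
    {"delta_pos": [0.1,-1.0,0],"rot": [0,0.02,0.06],"hand": 0},
    {"delta_pos": [0.2,-2.0,0],"rot": [0,0.02,0.06],"hand": 0},
    {"delta_pos": [0.3,-2.9,0],"rot": [0,0.02,0.06],"hand": 0},
    {"delta_pos": [0.41,-3.6,0],"rot": [0,0.02,0.06],"hand": 0},
    {"delta_pos": [0.41,-3.95,0],"rot": [0,0.02,0.06],"hand": 0}
  ]
}}

```text
clock: 34.72
tcp_pos: [0.5642, -0.3595, 0.2398]
tcp_rot: [0.063, 0.998, -0.001, -0.0]
contact_force: [0.8, -0.7, -0.6]
opening: 1.0
```

Emit:
{"method": "jog_arm", "body": {
  "targets": [
    {"delta_pos": [0,0,0],"rot": [0,0,0],"hand": 0},
    {"delta_pos": [0,0,0],"rot": [0,0,0],"hand": 0},
    {"delta_pos": [0,0,0],"rot": [0,0,0],"hand": 0},
    {"delta_pos": [0,0,0],"rot": [0,0,0],"hand": 0},
    {"delta_pos": [0,0,0],"rot": [0,0,0],"hand": 0}
  ]
}}

```text
clock: 35.13
tcp_pos: [0.5645, -0.3582, 0.2404]
tcp_rot: [0.062, 0.998, -0.001, 0.0]
contact_force: [0.3, -0.3, -0.3]
opening: 0.999
```

```bash
python3 - <<'E'
from h import *
where(.5644,-.356,.0868,83)
m=imaging.camera_model("wrist");im=imaging.camera("wrist")
t=np.linspace(0,6.29,60);c=(.5644,-.356)
cv2.polylines(im,[proj(m,np.c_[c[0]+.028*np.cos(t),c[1]+.028*np.sin(t),np.full(60,.131)]).round().astype(int).reshape(-1,1,2)],True,(0,255,0),1)
cv2.imwrite("pics/w12.png",im)
im=imaging.camera("top"); cv2.imwrite("pics/t3.png",im);m=imaging.camera_model("top")
t=np.linspace(0,6.29,90)
y0,y1,x0,x1=190,275,115,215;f=7
big=cv2.resize(im[y0:y1,x0:x1],None,fx=f,fy=f,interpolation=cv2.INTER_CUBIC)
big=np.clip(big*1.4,0,255).astype(np.uint8)
c=(.520,.3275)
for r,z in ((.06,.03),(.03,.07)): cv2.polylines(big,[((proj(m,np.c_[c[0]+r*np.cos(t),c[1]+r*np.sin(t),np.full(90,z)])-[x0-.5,y0-.5])*f).round().astype(int).reshape(-1,1,2)],True,(0,255,0),1)
cv2.imwrite("pics/t3z.png",big)
E
```

```text
t 35.13 p [ 0.5645 -0.3582  0.2404] dpos [-0.    0.06 -3.84] rot [0.01833333 0.00333333 0.015     ] F [ 0.3 -0.3 -0.3] open 0.999 q6 -0.44 v 0.003
```

View pics/w12.png

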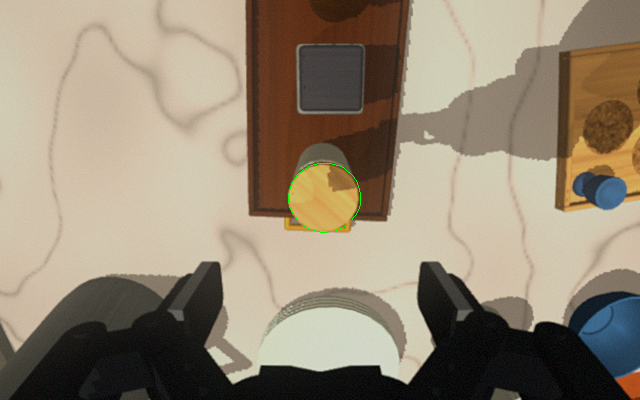

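View pics/t3z.png

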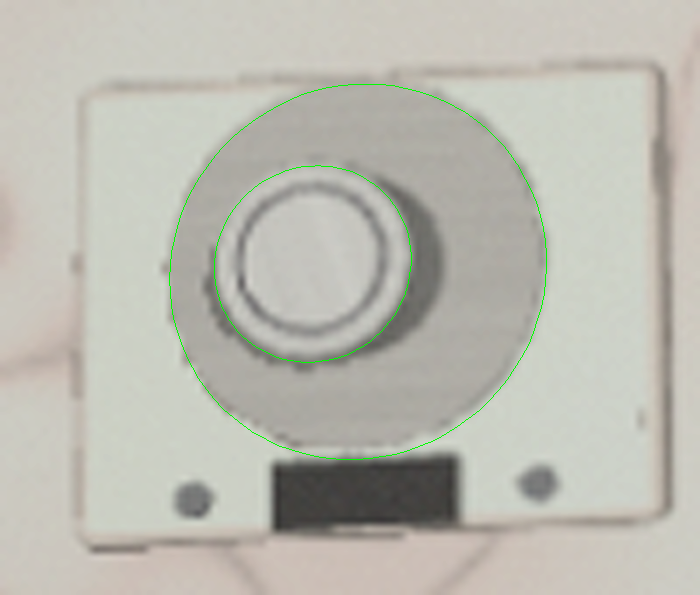

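The tin is centred on the pan (its lid lies on the predicted circle), and the crock lid at (325,197) matches. Picking the crock.

Emit:
{"method": "jog_arm", "body": {
  "targets": [
    {"delta_pos": [0,0.06,-0.6],"rot": [0,0,0],"hand": 0},
    {"delta_pos": [0,0.06,-1.4],"rot": [0,0,0],"hand": 0},
    {"delta_pos": [0,0.06,-2.2],"rot": [0,0,0],"hand": 0},
    {"delta_pos": [0,0.06,-2.8],"rot": [0,0,0],"hand": 0},
    {"delta_pos": [0,0.06,-3.2],"rot": [0,0,0],"hand": 0}
  ]
}}

```text
clock: 35.65
tcp_pos: [0.5636, -0.3549, 0.1094]
tcp_rot: [0.062, 0.998, -0.0, -0.001]
contact_force: [-0.1, -0.1, 0.2]
opening: 0.998
```

```bash
python3 -c "
from h import *
where(.5644,-.356,.086,83)"
```

```text
t 35.65 p [ 0.5636 -0.3549  0.1094] dpos [ 0.02 -0.03 -0.58] rot [ 0.005 -0.02   0.01 ] F [-0.1 -0.1  0.2] open 0.998 q6 -0.44 v 0.344
```

Emit:
{"method": "jog_arm", "body": {
  "targets": [
    {"delta_pos": [0.02,-0.03,-0.3],"rot": [0,-0.02,0],"hand": 0},
    {"delta_pos": [0.02,-0.03,-0.5],"rot": [0,-0.02,0],"hand": 0},
    {"delta_pos": [0.02,-0.03,-0.58],"rot": [0,-0.02,0],"hand": 0},
    {"delta_pos": [0.02,-0.03,-0.58],"rot": [0,-0.02,0],"hand": 0},
    {"delta_pos": [0.02,-0.03,-0.58],"rot": [0,-0.02,0],"hand": 20}
  ]
}}

```text
clock: 36.07
tcp_pos: [0.5648, -0.3561, 0.0873]
tcp_rot: [0.061, 0.998, -0.001, 0.001]
contact_force: [-0.5, -0.2, 0.7]
opening: 0.918
```

Emit:
{"method": "jog_arm", "body": {
  "targets": [
    {"delta_pos": [0,0,0],"rot": [0,0,0],"hand": 40},
    {"delta_pos": [0,0,0],"rot": [0,0,0],"hand": 60},
    {"delta_pos": [0,0,0],"rot": [0,0,0],"hand": 80},
    {"delta_pos": [0,0,0],"rot": [0,0,0],"hand": 100},
    {"delta_pos": [0,0,0],"rot": [0,0,0],"hand": 130}
  ],
  "newtons": 40
}}

```text
clock: 36.48
tcp_pos: [0.5652, -0.3562, 0.0882]
tcp_rot: [0.061, 0.998, -0.001, 0.001]
contact_force: [-0.0, 1.8, 5.4]
opening: 0.649
```

Emit:
{"method": "jog_arm", "body": {
  "targets": [
    {"delta_pos": [0,0,0],"rot": [0,0,0],"hand": 160},
    {"delta_pos": [0,0,0],"rot": [0,0,0],"hand": 200},
    {"delta_pos": [0,0,0],"rot": [0,0,0],"hand": 255},
    {"delta_pos": [0,0,0],"rot": [0,0,0],"hand": 255},
    {"delta_pos": [0,0,0],"rot": [0,0,0],"hand": 255}
  ],
  "newtons": 70
}}

```text
clock: 36.9
tcp_pos: [0.5653, -0.3563, 0.0884]
tcp_rot: [0.061, 0.998, -0.001, 0.001]
contact_force: [0.4, 0.6, 3.4]
opening: 0.64
```

```bash
python3 -c "
from h import *
where(.5644,-.356,.0871,83)"
```

```text
t 36.90 p [ 0.5653 -0.3563  0.0884] dpos [-0.02  0.01 -0.03] rot [0.01666667 0.025      0.00666667] F [0.4 0.6 3.4] open 0.640 q6 -0.44 v 0.001
```

Emit:
{"method": "jog_arm", "body": {
  "targets": [
    {"delta_pos": [0,0,0.2],"rot": [0,0,0],"hand": 255},
    {"delta_pos": [0,0,0.7],"rot": [0,0,0],"hand": 255},
    {"delta_pos": [0,0,1.4],"rot": [0,0,0],"hand": 255},
    {"delta_pos": [0,0,2.1],"rot": [0,0,0],"hand": 255},
    {"delta_pos": [0,0.1,2.8],"rot": [0,0,0],"hand": 255}
  ]
}}

```text
clock: 37.32
tcp_pos: [0.5645, -0.3525, 0.2007]
tcp_rot: [0.062, 0.998, -0.0, 0.0]
contact_force: [1.0, -0.6, -4.6]
opening: 0.64
```

Emit:
{"method": "jog_arm", "body": {
  "targets": [
    {"delta_pos": [0,0.4,0.6],"rot": [0,0,0],"hand": 255},
    {"delta_pos": [0,1.0,1.1],"rot": [0,0,0],"hand": 255},
    {"delta_pos": [-0.1,1.7,1.4],"rot": [0,0,0],"hand": 255},
    {"delta_pos": [-0.1,2.5,1.5],"rot": [0,0,0],"hand": 255},
    {"delta_pos": [-0.1,3.3,1.5],"rot": [0,0,0],"hand": 255}
  ]
}}

```text
clock: 37.73
tcp_pos: [0.5603, -0.2197, 0.2618]
tcp_rot: [0.062, 0.998, -0.001, 0.001]
contact_force: [-0.0, 0.7, -4.6]
opening: 0.641
```

Emit:
{"method": "jog_arm", "body": {
  "targets": [
    {"delta_pos": [0,0.8,0],"rot": [0,0,0],"hand": 255},
    {"delta_pos": [0,1.6,0],"rot": [0,0,0],"hand": 255},
    {"delta_pos": [0,2.4,0],"rot": [0,0,0],"hand": 255},
    {"delta_pos": [0,3.2,0],"rot": [0,0,0],"hand": 255},
    {"delta_pos": [0,4.0,0],"rot": [0,0,0],"hand": 255}
  ]
}}

```text
clock: 38.15
tcp_pos: [0.5597, -0.0582, 0.2615]
tcp_rot: [0.062, 0.998, -0.001, 0.0]
contact_force: [0.4, 0.5, -4.8]
opening: 0.636
```

```bash
python3 -c "
from h import *
where(.555,.0985,.26,83)"
```

```text
t 38.15 p [ 0.5597 -0.0582  0.2615] dpos [-0.12  3.92 -0.04] rot [ 0.01333333 -0.          0.025     ] F [ 0.4  0.5 -4.8] open 0.636 q6 0.02 v 0.675
```

Emit:
{"method": "jog_arm", "body": {
  "targets": [
    {"delta_pos": [-0.03,0.8,0],"rot": [0,0,0],"hand": 255},
    {"delta_pos": [-0.06,1.6,0],"rot": [0,0,0],"hand": 255},
    {"delta_pos": [-0.1,2.4,0],"rot": [0,0,0],"hand": 255},
    {"delta_pos": [-0.12,3.1,0],"rot": [0,0,0],"hand": 255},
    {"delta_pos": [-0.12,3.6,-0.1],"rot": [0,0,0],"hand": 255}
  ]
}}

```text
clock: 38.57
tcp_pos: [0.5543, 0.088, 0.2577]
tcp_rot: [0.062, 0.998, -0.001, -0.0]
contact_force: [-0.4, 0.3, -4.3]
opening: 0.637
```

```bash
python3 -c "
from h import *
where(.555,.0985,.26,83)"
```

```text
t 38.57 p [0.5543 0.088  0.2577] dpos [0.02 0.26 0.06] rot [ 0.01       -0.005       0.01333333] F [-0.4  0.3 -4.3] open 0.637 q6 0.28 v 0.401
```

Emit:
{"method": "jog_arm", "body": {
  "targets": [
    {"delta_pos": [0.02,0.2,0],"rot": [0,-0.02,0],"hand": 255},
    {"delta_pos": [0.02,0.26,-0.3],"rot": [0,-0.02,0],"hand": 255},
    {"delta_pos": [0.02,0.26,-0.9],"rot": [0,-0.02,0],"hand": 255},
    {"delta_pos": [0.02,0.26,-1.6],"rot": [0,-0.02,0],"hand": 255},
    {"delta_pos": [0.02,0.26,-2.3],"rot": [0,-0.02,0],"hand": 255}
  ]
}}

```text
clock: 38.98
tcp_pos: [0.5551, 0.098, 0.1648]
tcp_rot: [0.062, 0.998, -0.001, 0.001]
contact_force: [-0.0, 0.3, -4.7]
opening: 0.638
```

```bash
python3 -c "
from h import *
where(.555,.0985,.0894,83)"
```

```text
t 38.98 p [0.5551 0.098  0.1648] dpos [-0.    0.01 -1.88] rot [0.01333333 0.01666667 0.01333333] F [-0.   0.3 -4.7] open 0.638 q6 0.30 v 0.711
```

Emit:
{"method": "jog_arm", "body": {
  "targets": [
    {"delta_pos": [0,0.01,-0.6],"rot": [0,0,0],"hand": 255},
    {"delta_pos": [0,0.01,-1.1],"rot": [0,0,0],"hand": 255},
    {"delta_pos": [0,0.01,-1.4],"rot": [0,0,0],"hand": 255},
    {"delta_pos": [0,0.01,-1.6],"rot": [0,0,0],"hand": 255},
    {"delta_pos": [0,0.01,-1.7],"rot": [0,0,0],"hand": 255}
  ]
}}

```text
clock: 39.4
tcp_pos: [0.5549, 0.0981, 0.096]
tcp_rot: [0.062, 0.998, -0.001, 0.0]
contact_force: [0.5, -0.4, -4.5]
opening: 0.642
```

```bash
python3 -c "
from h import *
where(.555,.0985,.0894,83)"
```

```text
t 39.40 p [0.5549 0.0981 0.096 ] dpos [ 0.    0.01 -0.16] rot [0.01666667 0.00666667 0.01666667] F [ 0.5 -0.4 -4.5] open 0.642 q6 0.30 v 0.078
```

Emit:
{"method": "jog_arm", "body": {
  "targets": [
    {"delta_pos": [0,0.01,-0.05],"rot": [0,-0.02,0],"hand": 255},
    {"delta_pos": [0,0.01,-0.1],"rot": [0,-0.02,0],"hand": 255},
    {"delta_pos": [0,0.01,-0.14],"rot": [0,-0.02,0],"hand": 255},
    {"delta_pos": [0,0.01,-0.16],"rot": [0,-0.02,0],"hand": 255},
    {"delta_pos": [0,0.01,-0.16],"rot": [0,-0.02,0],"hand": 255}
  ]
}}

```text
clock: 39.82
tcp_pos: [0.5551, 0.0985, 0.09]
tcp_rot: [0.062, 0.998, -0.001, 0.002]
contact_force: [-0.6, -0.7, -4.9]
opening: 0.64
```

Emit:
{"method": "jog_arm", "body": {
  "targets": [
    {"delta_pos": [0,0,-0.01],"rot": [0,0,0],"hand": 255},
    {"delta_pos": [0,0,-0.02],"rot": [0,0,0],"hand": 255},
    {"delta_pos": [0,0,-0.03],"rot": [0,0,0],"hand": 255},
    {"delta_pos": [0,0,-0.03],"rot": [0,0,0],"hand": 255},
    {"delta_pos": [0,0,-0.03],"rot": [0,0,0],"hand": 255}
  ]
}}

```text
clock: 40.23
tcp_pos: [0.5551, 0.0985, 0.0888]
tcp_rot: [0.062, 0.998, -0.001, 0.002]
contact_force: [-0.2, 0.0, -4.4]
opening: 0.637
```

Emit:
{"method": "jog_arm", "body": {
  "targets": [
    {"delta_pos": [0,0,-0.01],"rot": [0,0,0],"hand": 255},
    {"delta_pos": [0,0,-0.02],"rot": [0,0,0],"hand": 255},
    {"delta_pos": [0,0,-0.03],"rot": [0,0,0],"hand": 255},
    {"delta_pos": [0,0,-0.03],"rot": [0,0,0],"hand": 255},
    {"delta_pos": [0,0,-0.03],"rot": [0,0,0],"hand": 255}
  ]
}}

```text
clock: 40.65
tcp_pos: [0.5553, 0.0986, 0.0884]
tcp_rot: [0.062, 0.998, -0.001, 0.002]
contact_force: [-1.9, -0.3, 4.7]
opening: 0.64
```

Emit:
{"method": "jog_arm", "body": {
  "targets": [
    {"delta_pos": [0,0,0],"rot": [0,0,0],"hand": 88},
    {"delta_pos": [0,0,0],"rot": [0,0,0],"hand": 78},
    {"delta_pos": [0,0,0],"rot": [0,0,0],"hand": 60},
    {"delta_pos": [0,0,0],"rot": [0,0,0],"hand": 30},
    {"delta_pos": [0,0,0],"rot": [0,0,0],"hand": 0}
  ]
}}

```text
clock: 41.07
tcp_pos: [0.5554, 0.0986, 0.0884]
tcp_rot: [0.062, 0.998, -0.001, 0.002]
contact_force: [-0.2, -0.0, 0.3]
opening: 0.988
```

Emit:
{"method": "jog_arm", "body": {
  "targets": [
    {"delta_pos": [0,0,0],"rot": [0,0,0],"hand": 0},
    {"delta_pos": [0,0,0.5],"rot": [0,0,0],"hand": 0},
    {"delta_pos": [0,0,1.2],"rot": [0,0,0],"hand": 0},
    {"delta_pos": [0,0,2.1],"rot": [0,0,0],"hand": 0},
    {"delta_pos": [0,0,3.0],"rot": [0,0,0],"hand": 0}
  ]
}}

```text
clock: 41.48
tcp_pos: [0.5548, 0.0985, 0.2092]
tcp_rot: [0.062, 0.998, -0.001, 0.002]
contact_force: [0.7, -0.6, 0.2]
opening: 0.998
```

```bash
python3 - <<'E'
from h import *
where(.4765,-.3398,.24,83)
m=imaging.camera_model("wrist");im=imaging.camera("wrist")
t=np.linspace(0,6.29,60);c=(.553,.098)
for r,z in ((.028,.131),(.031,.008)): cv2.polylines(im,[proj(m,np.c_[c[0]+r*np.cos(t),c[1]+r*np.sin(t),np.full(60,z)]).round().astype(int).reshape(-1,1,2)],True,(0,255,0),1)
cv2.imwrite("pics/w13.png",im)
E
```

```text
t 41.48 p [0.5548 0.0985 0.2092] dpos [ -1.96 -10.96   0.77] rot [0.01833333 0.03       0.01666667] F [ 0.7 -0.6  0.2] open 0.998 q6 0.30 v 0.954
```

View pics/w13.png

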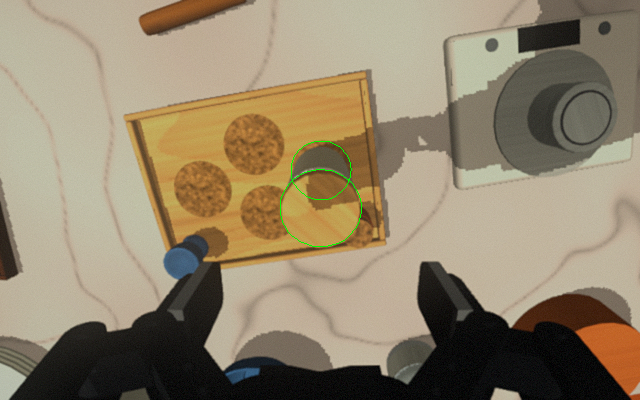

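The crock is back on its spot, with its lid matching the circle at (321,208). Now the caddy.

Emit:
{"method": "jog_arm", "body": {
  "targets": [
    {"delta_pos": [-0.1,-0.5,0.5],"rot": [0,0.03,0],"hand": 0},
    {"delta_pos": [-0.2,-1.3,0.7],"rot": [0,0.03,0],"hand": 0},
    {"delta_pos": [-0.4,-2.2,0.7],"rot": [0,0.03,0],"hand": 0},
    {"delta_pos": [-0.6,-3.2,0.7],"rot": [0,0.03,0],"hand": 0},
    {"delta_pos": [-0.8,-4.2,0.7],"rot": [0,0.03,0],"hand": 0}
  ]
}}

```text
clock: 41.95
tcp_pos: [0.5242, -0.0705, 0.2457]
tcp_rot: [0.061, 0.998, 0.0, 0.005]
contact_force: [0.2, 0.1, 0.6]
opening: 0.997
```

Emit:
{"method": "jog_arm", "body": {
  "targets": [
    {"delta_pos": [-0.2,-1.0,0],"rot": [0,0,0],"hand": 0},
    {"delta_pos": [-0.4,-2.0,0],"rot": [0,0,0],"hand": 0},
    {"delta_pos": [-0.6,-3.0,0],"rot": [0,0,0],"hand": 0},
    {"delta_pos": [-0.8,-4.0,0],"rot": [0,0,0],"hand": 0},
    {"delta_pos": [-0.9,-4.9,0],"rot": [0,0,0],"hand": 0}
  ]
}}

```text
clock: 42.37
tcp_pos: [0.4871, -0.2688, 0.246]
tcp_rot: [0.062, 0.998, 0.0, 0.006]
contact_force: [0.9, 0.2, 0.2]
opening: 1.0
```

```bash
python3 -c "
from h import *
where(.4765,-.3398,.24,83)"
```

```text
t 42.37 p [ 0.4871 -0.2688  0.246 ] dpos [-0.26 -1.78 -0.15] rot [0.00666667 0.10666667 0.01166667] F [0.9 0.2 0.2] open 1.000 q6 -0.38 v 0.728
```

Emit:
{"method": "jog_arm", "body": {
  "targets": [
    {"delta_pos": [-0.15,-0.8,0],"rot": [0,0.1,0],"hand": 0},
    {"delta_pos": [-0.26,-1.4,0],"rot": [0,0.1,0],"hand": 0},
    {"delta_pos": [-0.26,-1.7,0],"rot": [0,0.1,0],"hand": 0},
    {"delta_pos": [-0.26,-1.78,0],"rot": [0,0.1,0],"hand": 0},
    {"delta_pos": [-0.26,-1.78,0],"rot": [0,0.1,0],"hand": 0}
  ]
}}

```text
clock: 42.78
tcp_pos: [0.4768, -0.3401, 0.2457]
tcp_rot: [0.062, 0.998, -0.0, 0.0]
contact_force: [0.3, 1.1, -0.2]
opening: 1.001
```

```bash
python3 - <<'E'
from h import *
where(.4765,-.3398,.076,83)
m=imaging.camera_model("wrist");im=imaging.camera("wrist")
w=np.radians(-7);q=np.array([[.023,.023],[-.023,.023],[-.023,-.023],[.023,-.023]])@np.array([[np.cos(w),np.sin(w)],[-np.sin(w),np.cos(w)]])+[.4765,-.3398]
cv2.polylines(im,[proj(m,np.c_[q,np.full(4,.126)]).round().astype(int).reshape(-1,1,2)],True,(0,0,255),1)
cv2.imwrite("pics/w14.png",im)
E
```

```text
t 42.78 p [ 0.4768 -0.3401  0.2457] dpos [-0.01  0.01 -4.24] rot [0.00166667 0.00333333 0.02      ] F [ 0.3  1.1 -0.2] open 1.001 q6 -0.50 v 0.032
```

View pics/w14.png

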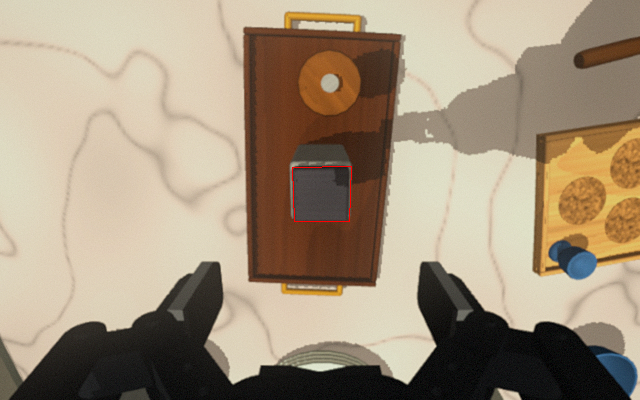

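The caddy matches its predicted outline at (321,193). Descending.

Emit:
{"method": "jog_arm", "body": {
  "targets": [
    {"delta_pos": [-0.01,0.01,-0.6],"rot": [0,0,0.02],"hand": 0},
    {"delta_pos": [-0.01,0.01,-1.5],"rot": [0,0,0.02],"hand": 0},
    {"delta_pos": [-0.01,0.01,-2.4],"rot": [0,0,0.02],"hand": 0},
    {"delta_pos": [-0.01,0.01,-3.1],"rot": [0,0,0.02],"hand": 0},
    {"delta_pos": [-0.01,0.01,-3.6],"rot": [0,0,0.02],"hand": 0}
  ]
}}

```text
clock: 43.25
tcp_pos: [0.4763, -0.3364, 0.0992]
tcp_rot: [0.059, 0.998, 0.001, -0.001]
contact_force: [0.5, -0.3, -0.0]
opening: 1.002
```

```bash
python3 -c "
from h import *
where(.4765,-.3398,.076,83)"
```

```text
t 43.25 p [ 0.4763 -0.3364  0.0992] dpos [ 0.01 -0.09 -0.58] rot [-0.015      -0.01166667 -0.03166667] F [ 0.5 -0.3 -0. ] open 1.002 q6 -0.50 v 0.434
```

Emit:
{"method": "jog_arm", "body": {
  "targets": [
    {"delta_pos": [0,-0.09,-0.3],"rot": [-0.01,-0.01,-0.03],"hand": 0},
    {"delta_pos": [0,-0.09,-0.5],"rot": [-0.01,-0.01,-0.03],"hand": 0},
    {"delta_pos": [0,-0.09,-0.58],"rot": [-0.01,-0.01,-0.03],"hand": 0},
    {"delta_pos": [0,-0.09,-0.58],"rot": [-0.01,-0.01,-0.03],"hand": 0},
    {"delta_pos": [0,-0.09,-0.58],"rot": [-0.01,-0.01,-0.03],"hand": 20}
  ]
}}

```text
clock: 43.67
tcp_pos: [0.4769, -0.3398, 0.0772]
tcp_rot: [0.061, 0.998, -0.0, 0.001]
contact_force: [-0.3, 0.7, -0.3]
opening: 0.928
```

Emit:
{"method": "jog_arm", "body": {
  "targets": [
    {"delta_pos": [0,0,0],"rot": [0,0,0],"hand": 40},
    {"delta_pos": [0,0,0],"rot": [0,0,0],"hand": 60},
    {"delta_pos": [0,0,0],"rot": [0,0,0],"hand": 80},
    {"delta_pos": [0,0,0],"rot": [0,0,0],"hand": 100},
    {"delta_pos": [0,0,0],"rot": [0,0,0],"hand": 130}
  ],
  "newtons": 30
}}

```text
clock: 44.08
tcp_pos: [0.4772, -0.3399, 0.0778]
tcp_rot: [0.061, 0.998, -0.0, 0.001]
contact_force: [0.0, 1.6, 3.9]
opening: 0.6
```

Emit:
{"method": "jog_arm", "body": {
  "targets": [
    {"delta_pos": [0,0,0],"rot": [0,0,0],"hand": 160},
    {"delta_pos": [0,0,0],"rot": [0,0,0],"hand": 200},
    {"delta_pos": [0,0,0],"rot": [0,0,0],"hand": 255},
    {"delta_pos": [0,0,0],"rot": [0,0,0],"hand": 255},
    {"delta_pos": [0,0,0],"rot": [0,0,0],"hand": 255}
  ],
  "newtons": 60
}}

```text
clock: 44.5
tcp_pos: [0.4773, -0.3399, 0.078]
tcp_rot: [0.061, 0.998, -0.0, 0.001]
contact_force: [0.7, 0.4, 2.2]
opening: 0.604
```

```bash
python3 -c "
from h import *
where(.4765,-.3398,.0767,83)"
```

```text
t 44.50 p [ 0.4773 -0.3399  0.078 ] dpos [-0.02  0.   -0.03] rot [ 0.00833333  0.02166667 -0.00666667] F [0.7 0.4 2.2] open 0.604 q6 -0.50 v 0.001
```

Emit:
{"method": "jog_arm", "body": {
  "targets": [
    {"delta_pos": [0,0,0.2],"rot": [0,0,0],"hand": 255},
    {"delta_pos": [0,0,0.7],"rot": [0,0,0],"hand": 255},
    {"delta_pos": [0,0,1.4],"rot": [0,0,0],"hand": 255},
    {"delta_pos": [0,0,2.1],"rot": [0,0,0],"hand": 255},
    {"delta_pos": [0,0.1,2.8],"rot": [0,0,0],"hand": 255}
  ]
}}

```text
clock: 44.92
tcp_pos: [0.4767, -0.336, 0.1907]
tcp_rot: [0.061, 0.998, -0.0, 0.0]
contact_force: [1.0, -0.4, -3.1]
opening: 0.602
```

Emit:
{"method": "jog_arm", "body": {
  "targets": [
    {"delta_pos": [0.1,0.4,0.6],"rot": [0,0,0],"hand": 255},
    {"delta_pos": [0.3,1.0,1.1],"rot": [0,0,0],"hand": 255},
    {"delta_pos": [0.5,1.8,1.4],"rot": [0,0,0],"hand": 255},
    {"delta_pos": [0.7,2.6,1.5],"rot": [0,0,0],"hand": 255},
    {"delta_pos": [0.9,3.4,1.5],"rot": [0,0,0],"hand": 255}
  ]
}}

```text
clock: 45.33
tcp_pos: [0.5129, -0.199, 0.2523]
tcp_rot: [0.061, 0.998, -0.0, 0.001]
contact_force: [0.7, 0.2, -3.7]
opening: 0.598
```

Emit:
{"method": "jog_arm", "body": {
  "targets": [
    {"delta_pos": [0.2,0.8,0],"rot": [0,0,0],"hand": 255},
    {"delta_pos": [0.4,1.6,0],"rot": [0,0,0],"hand": 255},
    {"delta_pos": [0.6,2.4,0],"rot": [0,0,0],"hand": 255},
    {"delta_pos": [0.8,3.1,0],"rot": [0,0,0],"hand": 255},
    {"delta_pos": [0.9,3.7,0],"rot": [0,0,0],"hand": 255}
  ]
}}

```text
clock: 45.75
tcp_pos: [0.549, -0.049, 0.252]
tcp_rot: [0.061, 0.998, -0.0, 0.001]
contact_force: [-0.3, -0.6, -3.1]
opening: 0.604
```

```bash
python3 -c "
from h import *
where(.5563,-.0269,.079,83)"
```

```text
t 45.75 p [ 0.549 -0.049  0.252] dpos [ 0.18  0.55 -4.33] rot [ 0.00666667  0.01166667 -0.00166667] F [-0.3 -0.6 -3.1] open 0.604 q6 0.03 v 0.516
```

Emit:
{"method": "jog_arm", "body": {
  "targets": [
    {"delta_pos": [0.15,0.4,0],"rot": [0,0,0],"hand": 255},
    {"delta_pos": [0.18,0.55,-0.3],"rot": [0,0,0],"hand": 255},
    {"delta_pos": [0.18,0.55,-0.9],"rot": [0,0,0],"hand": 255},
    {"delta_pos": [0.18,0.55,-1.6],"rot": [0,0,0],"hand": 255},
    {"delta_pos": [0.18,0.55,-2.3],"rot": [0,0,0],"hand": 255}
  ]
}}

```text
clock: 46.17
tcp_pos: [0.5562, -0.0267, 0.1591]
tcp_rot: [0.061, 0.998, -0.0, 0.001]
contact_force: [-0.0, -0.5, -2.9]
opening: 0.599
```

```bash
python3 -c "
from h import *
where(.5563,-.0269,.079,83)"
```

```text
t 46.17 p [ 0.5562 -0.0267  0.1591] dpos [ 0. -0. -2.] rot [ 0.00833333  0.01166667 -0.00666667] F [-0.  -0.5 -2.9] open 0.599 q6 0.07 v 0.698
```

Emit:
{"method": "jog_arm", "body": {
  "targets": [
    {"delta_pos": [0,0,-0.6],"rot": [0,0,0],"hand": 255},
    {"delta_pos": [0,0,-1.2],"rot": [0,0,0],"hand": 255},
    {"delta_pos": [0,0,-1.55],"rot": [0,0,0],"hand": 255},
    {"delta_pos": [0,0,-1.75],"rot": [0,0,0],"hand": 255},
    {"delta_pos": [0,0,-1.85],"rot": [0,0,0],"hand": 255}
  ]
}}

```text
clock: 46.58
tcp_pos: [0.5554, -0.0268, 0.0839]
tcp_rot: [0.061, 0.998, -0.0, -0.001]
contact_force: [0.3, 0.1, -2.5]
opening: 0.6
```

```bash
python3 -c "
from h import *
where(.5563,-.0269,.079,83)"
```

```text
t 46.58 p [ 0.5554 -0.0268  0.0839] dpos [ 0.02 -0.   -0.12] rot [ 0.00833333 -0.01       -0.00666667] F [ 0.3  0.1 -2.5] open 0.600 q6 0.07 v 0.077
```

Emit:
{"method": "jog_arm", "body": {
  "targets": [
    {"delta_pos": [0.02,0,-0.05],"rot": [0,-0.03,0],"hand": 255},
    {"delta_pos": [0.02,0,-0.08],"rot": [0,-0.03,0],"hand": 255},
    {"delta_pos": [0.02,0,-0.1],"rot": [0,-0.03,0],"hand": 255},
    {"delta_pos": [0.02,0,-0.12],"rot": [0,-0.03,0],"hand": 255},
    {"delta_pos": [0.02,0,-0.12],"rot": [0,-0.03,0],"hand": 255}
  ]
}}

```text
clock: 47.0
tcp_pos: [0.5565, -0.0268, 0.0796]
tcp_rot: [0.061, 0.998, -0.0, 0.002]
contact_force: [-0.5, 0.5, -3.7]
opening: 0.597
```

Emit:
{"method": "jog_arm", "body": {
  "targets": [
    {"delta_pos": [0,0,-0.01],"rot": [0,0,0],"hand": 255},
    {"delta_pos": [0,0,-0.02],"rot": [0,0,0],"hand": 255},
    {"delta_pos": [0,0,-0.02],"rot": [0,0,0],"hand": 255},
    {"delta_pos": [0,0,-0.03],"rot": [0,0,0],"hand": 255},
    {"delta_pos": [0,0,-0.03],"rot": [0,0,0],"hand": 255}
  ]
}}

```text
clock: 47.42
tcp_pos: [0.5565, -0.0268, 0.0784]
tcp_rot: [0.061, 0.998, -0.0, 0.001]
contact_force: [-0.3, -0.6, -2.8]
opening: 0.603
```

Emit:
{"method": "jog_arm", "body": {
  "targets": [
    {"delta_pos": [0,0,-0.01],"rot": [0,0,0],"hand": 255},
    {"delta_pos": [0,0,-0.02],"rot": [0,0,0],"hand": 255},
    {"delta_pos": [0,0,-0.03],"rot": [0,0,0],"hand": 255},
    {"delta_pos": [0,0,-0.03],"rot": [0,0,0],"hand": 255},
    {"delta_pos": [0,0,-0.03],"rot": [0,0,0],"hand": 255}
  ]
}}

```text
clock: 47.83
tcp_pos: [0.5567, -0.0268, 0.0779]
tcp_rot: [0.061, 0.998, -0.0, 0.002]
contact_force: [-3.2, -0.1, 5.6]
opening: 0.604
```

Emit:
{"method": "jog_arm", "body": {
  "targets": [
    {"delta_pos": [0,0,0],"rot": [0,0,0],"hand": 98},
    {"delta_pos": [0,0,0],"rot": [0,0,0],"hand": 88},
    {"delta_pos": [0,0,0],"rot": [0,0,0],"hand": 65},
    {"delta_pos": [0,0,0],"rot": [0,0,0],"hand": 30},
    {"delta_pos": [0,0,0],"rot": [0,0,0],"hand": 0}
  ]
}}

```text
clock: 48.25
tcp_pos: [0.5567, -0.0268, 0.0778]
tcp_rot: [0.061, 0.998, -0.0, 0.002]
contact_force: [-0.3, 0.6, -0.2]
opening: 0.987
```

Emit:
{"method": "jog_arm", "body": {
  "targets": [
    {"delta_pos": [0,0,0],"rot": [0,0,0],"hand": 0},
    {"delta_pos": [0,0,0.5],"rot": [0,0,0],"hand": 0},
    {"delta_pos": [0,0,1.2],"rot": [0,0,0],"hand": 0},
    {"delta_pos": [0,0,2.1],"rot": [0,0,0],"hand": 0},
    {"delta_pos": [0,0,3.0],"rot": [0,0,0],"hand": 0}
  ]
}}

```text
clock: 48.67
tcp_pos: [0.5561, -0.0268, 0.1986]
tcp_rot: [0.061, 0.998, -0.0, 0.001]
contact_force: [1.4, -0.8, 0.0]
opening: 0.996
```

```bash
python3 - <<'E'
from h import *
where(.391,-.3239,.24,2.5)
m=imaging.camera_model("wrist");im=imaging.camera("wrist")
w=np.radians(-7);q=np.array([[.023,.023],[-.023,.023],[-.023,-.023],[.023,-.023]])@np.array([[np.cos(w),np.sin(w)],[-np.sin(w),np.cos(w)]])+[.5555,-.0268]
cv2.polylines(im,[proj(m,np.c_[q,np.full(4,.126)]).round().astype(int).reshape(-1,1,2)],True,(0,0,255),1)
t=np.linspace(0,6.29,60);c=(.553,.098)
for r,z in ((.028,.131),(.031,.008)): cv2.polylines(im,[proj(m,np.c_[c[0]+r*np.cos(t),c[1]+r*np.sin(t),np.full(60,z)]).round().astype(int).reshape(-1,1,2)],True,(0,255,0),1)
cv2.imwrite("pics/w15.png",im)
E
```

```text
t 48.67 p [ 0.5561 -0.0268  0.1986] dpos [-4.13 -7.43  1.03] rot [ 8.33333333e-03  2.16666667e-02 -1.34233333e+01] F [ 1.4 -0.8  0. ] open 0.996 q6 0.07 v 0.927
```

View pics/w15.png

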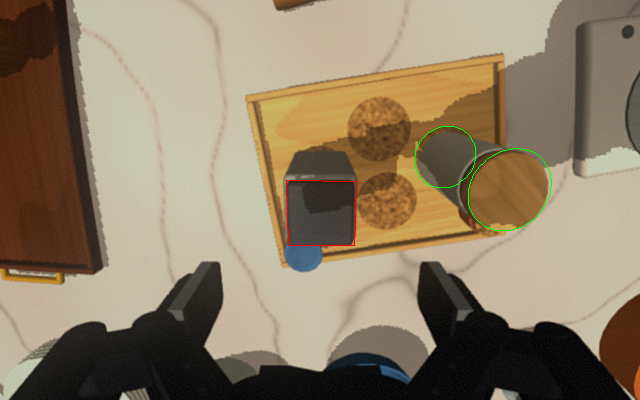

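The caddy is back and matches its outline at (321,213). Finally the mill, with the jaws turned back to 2.5°.

Emit:
{"method": "jog_arm", "body": {
  "targets": [
    {"delta_pos": [-0.2,-0.4,0.4],"rot": [0,0,-1.0],"hand": 0},
    {"delta_pos": [-0.6,-0.9,0.7],"rot": [0,0,-2.0],"hand": 0},
    {"delta_pos": [-1.0,-1.5,0.8],"rot": [0,0,-3.0],"hand": 0},
    {"delta_pos": [-1.4,-2.2,0.8],"rot": [0,0,-4.0],"hand": 0},
    {"delta_pos": [-1.7,-2.8,0.8],"rot": [0,0,-5.0],"hand": 0}
  ]
}}

```text
clock: 49.13
tcp_pos: [0.4891, -0.14, 0.2394]
tcp_rot: [0.319, 0.948, -0.002, 0.006]
contact_force: [0.2, -0.3, -0.3]
opening: 0.998
```

Emit:
{"method": "jog_arm", "body": {
  "targets": [
    {"delta_pos": [-0.4,-0.7,0],"rot": [0,0,-1.0],"hand": 0},
    {"delta_pos": [-0.8,-1.4,0],"rot": [0,0,-2.0],"hand": 0},
    {"delta_pos": [-1.2,-2.1,0],"rot": [0,0,-3.0],"hand": 0},
    {"delta_pos": [-1.6,-2.8,0],"rot": [0,0,-4.0],"hand": 0},
    {"delta_pos": [-1.9,-3.5,0],"rot": [0,0,-5.0],"hand": 0}
  ]
}}

```text
clock: 49.55
tcp_pos: [0.4118, -0.2812, 0.2397]
tcp_rot: [0.556, 0.831, -0.004, 0.006]
contact_force: [0.7, 0.1, -0.5]
opening: 1.001
```

```bash
python3 -c "
from h import *
where(.391,-.3239,.23,2.5)"
```

```text
t 49.55 p [ 0.4118 -0.2812  0.2397] dpos [-0.52 -1.07 -0.24] rot [ 0.12        0.055      -3.32833333] F [ 0.7  0.1 -0.5] open 1.001 q6 0.58 v 0.719
```

Emit:
{"method": "jog_arm", "body": {
  "targets": [
    {"delta_pos": [-0.3,-0.6,0],"rot": [0.05,0.02,-1.0],"hand": 0},
    {"delta_pos": [-0.52,-1.0,0],"rot": [0.1,0.05,-2.0],"hand": 0},
    {"delta_pos": [-0.52,-1.07,0],"rot": [0.12,0.05,-3.0],"hand": 0},
    {"delta_pos": [-0.52,-1.07,0],"rot": [0.12,0.05,-3.33],"hand": 0},
    {"delta_pos": [-0.52,-1.07,0],"rot": [0.12,0.05,-3.33],"hand": 0}
  ]
}}

```text
clock: 49.97
tcp_pos: [0.3908, -0.3245, 0.2395]
tcp_rot: [0.693, 0.721, -0.001, -0.001]
contact_force: [0.9, 0.8, -0.0]
opening: 1.002
```

```bash
python3 - <<'E'
from h import *
where(.391,-.3239,.0895,2.5)
m=imaging.camera_model("wrist");im=imaging.camera("wrist")
t=np.linspace(0,6.29,60);c=(.391,-.3239)
for r,z in ((.023,.121),(.006,.148)): cv2.polylines(im,[proj(m,np.c_[c[0]+r*np.cos(t),c[1]+r*np.sin(t),np.full(60,z)]).round().astype(int).reshape(-1,1,2)],True,(0,255,0),1)
cv2.imwrite("pics/w16.png",im)
E
```

```text
t 49.97 p [ 0.3908 -0.3245  0.2395] dpos [ 0.01  0.02 -3.75] rot [ 0.00333333 -0.01833333  0.02833333] F [ 0.9  0.8 -0. ] open 1.002 q6 0.84 v 0.08
```

View pics/w16.png

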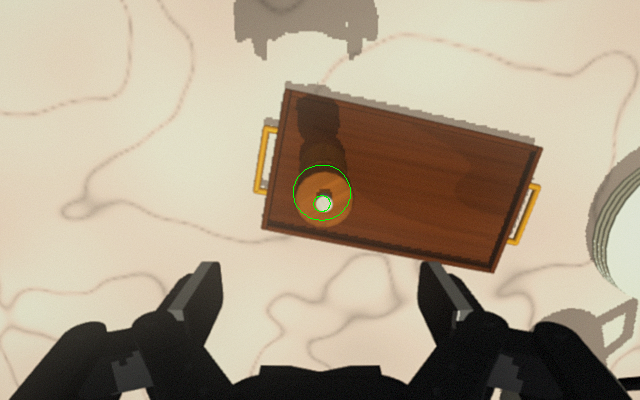

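The knob at (322,204) matches. Descending.

Emit:
{"method": "jog_arm", "body": {
  "targets": [
    {"delta_pos": [0.01,0.02,-0.6],"rot": [0,0,0],"hand": 0},
    {"delta_pos": [0.01,0.02,-1.4],"rot": [0,0,0],"hand": 0},
    {"delta_pos": [0.01,0.02,-2.2],"rot": [0,0,0],"hand": 0},
    {"delta_pos": [0.01,0.02,-2.8],"rot": [0,0,0],"hand": 0},
    {"delta_pos": [0.01,0.02,-3.2],"rot": [0,0,0],"hand": 0}
  ]
}}

```text
clock: 50.43
tcp_pos: [0.3907, -0.3223, 0.1088]
tcp_rot: [0.69, 0.723, -0.001, -0.002]
contact_force: [-0.0, 0.6, -0.1]
opening: 1.002
```

```bash
python3 -c "
from h import *
where(.391,-.3239,.089,2.5)"
```

```text
t 50.43 p [ 0.3907 -0.3223  0.1088] dpos [ 0.01 -0.04 -0.49] rot [-0.01166667 -0.03666667 -0.02833333] F [-0.   0.6 -0.1] open 1.002 q6 0.84 v 0.349
```

Emit:
{"method": "jog_arm", "body": {
  "targets": [
    {"delta_pos": [0.01,-0.04,-0.25],"rot": [0,-0.02,-0.03],"hand": 0},
    {"delta_pos": [0.01,-0.04,-0.4],"rot": [0,-0.02,-0.03],"hand": 0},
    {"delta_pos": [0.01,-0.04,-0.49],"rot": [0,-0.02,-0.03],"hand": 0},
    {"delta_pos": [0.01,-0.04,-0.49],"rot": [0,-0.02,-0.03],"hand": 0},
    {"delta_pos": [0.01,-0.04,-0.49],"rot": [0,-0.02,-0.03],"hand": 20}
  ]
}}

```text
clock: 50.85
tcp_pos: [0.3915, -0.3242, 0.0901]
tcp_rot: [0.691, 0.722, -0.0, -0.0]
contact_force: [-0.5, -0.4, -0.0]
opening: 0.917
```

Emit:
{"method": "jog_arm", "body": {
  "targets": [
    {"delta_pos": [0,0,0],"rot": [0,0,0],"hand": 50},
    {"delta_pos": [0,0,0],"rot": [0,0,0],"hand": 75},
    {"delta_pos": [0,0,0],"rot": [0,0,0],"hand": 95},
    {"delta_pos": [0,0,0],"rot": [0,0,0],"hand": 115},
    {"delta_pos": [0,0,0],"rot": [0,0,0],"hand": 140}
  ],
  "newtons": 40
}}

```text
clock: 51.27
tcp_pos: [0.392, -0.3244, 0.0908]
tcp_rot: [0.691, 0.722, 0.0, 0.0]
contact_force: [3.3, 0.0, 3.0]
opening: 0.531
```

Emit:
{"method": "jog_arm", "body": {
  "targets": [
    {"delta_pos": [0,0,0],"rot": [0,0,0],"hand": 180},
    {"delta_pos": [0,0,0],"rot": [0,0,0],"hand": 220},
    {"delta_pos": [0,0,0],"rot": [0,0,0],"hand": 255},
    {"delta_pos": [0,0,0],"rot": [0,0,0],"hand": 255},
    {"delta_pos": [0,0,0],"rot": [0,0,0],"hand": 255}
  ],
  "newtons": 60
}}

```text
clock: 51.68
tcp_pos: [0.392, -0.3244, 0.0909]
tcp_rot: [0.691, 0.722, 0.0, 0.0]
contact_force: [0.7, 0.4, 2.7]
opening: 0.524
```

```bash
python3 -c "
from h import *
where(.391,-.3239,.089,2.5)"
```

```text
t 51.68 p [ 0.392  -0.3244  0.0909] dpos [-0.03  0.01 -0.05] rot [ 0.00166667  0.00666667 -0.00333333] F [0.7 0.4 2.7] open 0.524 q6 0.84 v 0.002
```

Emit:
{"method": "jog_arm", "body": {
  "targets": [
    {"delta_pos": [0,0,0.2],"rot": [0,0,0],"hand": 255},
    {"delta_pos": [0,0,0.7],"rot": [0,0,0],"hand": 255},
    {"delta_pos": [0,0,1.4],"rot": [0,0,0],"hand": 255},
    {"delta_pos": [0,0,2.1],"rot": [0,0,0],"hand": 255},
    {"delta_pos": [0,0.1,2.8],"rot": [0,0,0],"hand": 255}
  ]
}}

```text
clock: 52.1
tcp_pos: [0.3915, -0.3204, 0.2039]
tcp_rot: [0.692, 0.722, -0.0, -0.0]
contact_force: [0.4, -0.1, -2.9]
opening: 0.527
```

Emit:
{"method": "jog_arm", "body": {
  "targets": [
    {"delta_pos": [0.1,0.4,0.6],"rot": [0,0,0],"hand": 255},
    {"delta_pos": [0.3,1.1,1.1],"rot": [0,0,0],"hand": 255},
    {"delta_pos": [0.5,1.9,1.3],"rot": [0,0,0],"hand": 255},
    {"delta_pos": [0.8,2.7,1.4],"rot": [0,0,0],"hand": 255},
    {"delta_pos": [1.0,3.5,1.4],"rot": [0,0,0],"hand": 255}
  ]
}}

```text
clock: 52.52
tcp_pos: [0.4319, -0.1793, 0.2611]
tcp_rot: [0.692, 0.722, 0.0, 0.0]
contact_force: [1.3, 0.4, -3.4]
opening: 0.527
```

Emit:
{"method": "jog_arm", "body": {
  "targets": [
    {"delta_pos": [0.3,0.8,0],"rot": [0,0,0],"hand": 255},
    {"delta_pos": [0.6,1.6,0],"rot": [0,0,0],"hand": 255},
    {"delta_pos": [0.9,2.4,0],"rot": [0,0,0],"hand": 255},
    {"delta_pos": [1.2,3.2,0],"rot": [0,0,0],"hand": 255},
    {"delta_pos": [1.5,4.0,0],"rot": [0,0,0],"hand": 255}
  ]
}}

```text
clock: 52.93
tcp_pos: [0.4918, -0.0177, 0.2613]
tcp_rot: [0.692, 0.722, -0.0, 0.0]
contact_force: [0.3, -0.6, -1.8]
opening: 0.523
```

```bash
python3 -c "
from h import *
where(.5168,.0322,.26,2.5)"
```

```text
t 52.93 p [ 0.4918 -0.0177  0.2613] dpos [ 0.62  1.25 -0.03] rot [0.005      0.         0.00833333] F [ 0.3 -0.6 -1.8] open 0.523 q6 1.49 v 0.804
```

Emit:
{"method": "jog_arm", "body": {
  "targets": [
    {"delta_pos": [0.3,0.7,0],"rot": [0,0,0],"hand": 255},
    {"delta_pos": [0.5,1.1,0],"rot": [0,0,0],"hand": 255},
    {"delta_pos": [0.62,1.25,0],"rot": [0,0,0],"hand": 255},
    {"delta_pos": [0.62,1.25,0],"rot": [0,0,0],"hand": 255},
    {"delta_pos": [0.62,1.25,0],"rot": [0,0,0],"hand": 255}
  ]
}}

```text
clock: 53.35
tcp_pos: [0.5163, 0.0319, 0.2611]
tcp_rot: [0.692, 0.722, -0.001, -0.0]
contact_force: [-0.4, -0.8, -3.4]
opening: 0.526
```

```bash
python3 - <<'E'
from h import *
where(.5168,.0322,.092,2.5)
m=imaging.camera_model("wrist");im=imaging.camera("wrist")
s=telemetry.get_state();p=s['tcp_pos']
print(proj(m,[[p[0],p[1]+.0005,p[2]-.0829+.140]]))
t=np.linspace(0,6.29,60)
c=(.5175,.033); cv2.polylines(im,[proj(m,np.c_[c[0]+.031*np.cos(t),c[1]+.031*np.sin(t),np.full(60,.008)]).round().astype(int).reshape(-1,1,2)],True,(0,255,0),1)
cv2.imwrite("pics/w17.png",im)
E
```

```text
t 53.35 p [0.5163 0.0319 0.2611] dpos [ 0.01  0.01 -4.23] rot [ 0.01  -0.01   0.005] F [-0.4 -0.8 -3.4] open 0.526 q6 1.59 v 0.021
[[321.5533248  350.99871799]]
```

View pics/w17.png

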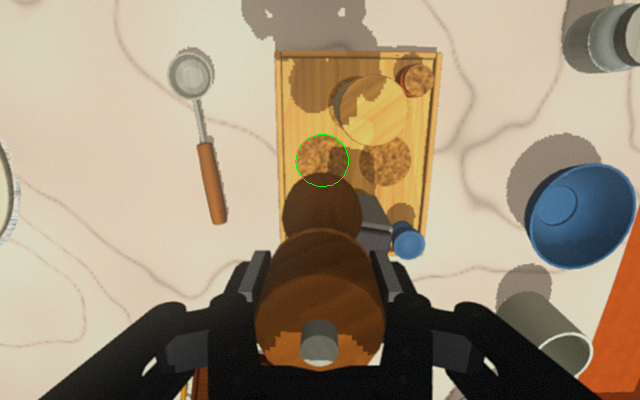

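The cork spot matches the target circle at (322,160). Lowering the mill.

Emit:
{"method": "jog_arm", "body": {
  "targets": [
    {"delta_pos": [0.01,0.01,-0.4],"rot": [0,0,0],"hand": 255},
    {"delta_pos": [0.01,0.01,-1.0],"rot": [0,0,0],"hand": 255},
    {"delta_pos": [0.01,0.01,-1.6],"rot": [0,0,0],"hand": 255},
    {"delta_pos": [0.01,0.01,-2.1],"rot": [0,0,0],"hand": 255},
    {"delta_pos": [0.01,0.01,-2.5],"rot": [0,0,0],"hand": 255}
  ]
}}

```text
clock: 53.82
tcp_pos: [0.5157, 0.0304, 0.1598]
tcp_rot: [0.693, 0.721, -0.001, -0.0]
contact_force: [-0.7, -0.1, -2.6]
opening: 0.524
```

```bash
python3 -c "
from h import *
where(.5168,.0322,.092,2.5)"
```

```text
t 53.82 p [0.5157 0.0304 0.1598] dpos [ 0.03  0.05 -1.69] rot [ 0.01166667 -0.01833333  0.03333333] F [-0.7 -0.1 -2.6] open 0.524 q6 1.59 v 0.367
```

Emit:
{"method": "jog_arm", "body": {
  "targets": [
    {"delta_pos": [0.03,0.05,-0.5],"rot": [0,-0.02,0.03],"hand": 255},
    {"delta_pos": [0.03,0.05,-0.9],"rot": [0,-0.02,0.03],"hand": 255},
    {"delta_pos": [0.03,0.05,-1.2],"rot": [0,-0.02,0.03],"hand": 255},
    {"delta_pos": [0.03,0.05,-1.4],"rot": [0,-0.02,0.03],"hand": 255},
    {"delta_pos": [0.03,0.05,-1.5],"rot": [0,-0.02,0.03],"hand": 255}
  ]
}}

```text
clock: 54.23
tcp_pos: [0.5164, 0.0316, 0.099]
tcp_rot: [0.692, 0.722, -0.001, 0.0]
contact_force: [0.1, 0.4, -1.5]
opening: 0.522
```

```bash
python3 -c "
from h import *
where(.5168,.0322,.092,2.5)"
```

```text
t 54.23 p [0.5164 0.0316 0.099 ] dpos [ 0.01  0.02 -0.18] rot [ 0.01333333 -0.005       0.01333333] F [ 0.1  0.4 -1.5] open 0.522 q6 1.59 v 0.078
```

Emit:
{"method": "jog_arm", "body": {
  "targets": [
    {"delta_pos": [0.01,0.02,-0.05],"rot": [0,0,0],"hand": 255},
    {"delta_pos": [0.01,0.02,-0.1],"rot": [0,0,0],"hand": 255},
    {"delta_pos": [0.01,0.02,-0.14],"rot": [0,0,0],"hand": 255},
    {"delta_pos": [0.01,0.02,-0.16],"rot": [0,0,0],"hand": 255},
    {"delta_pos": [0.01,0.02,-0.17],"rot": [0,0,0],"hand": 255}
  ]
}}

```text
clock: 54.65
tcp_pos: [0.517, 0.0324, 0.0926]
tcp_rot: [0.692, 0.722, -0.001, 0.001]
contact_force: [0.3, 0.6, -2.0]
opening: 0.524
```

Emit:
{"method": "jog_arm", "body": {
  "targets": [
    {"delta_pos": [0,0,-0.01],"rot": [0,0,0],"hand": 255},
    {"delta_pos": [0,0,-0.02],"rot": [0,0,0],"hand": 255},
    {"delta_pos": [0,0,-0.02],"rot": [0,0,0],"hand": 255},
    {"delta_pos": [0,0,-0.03],"rot": [0,0,0],"hand": 255},
    {"delta_pos": [0,0,-0.03],"rot": [0,0,0],"hand": 255}
  ]
}}

```text
clock: 55.07
tcp_pos: [0.517, 0.0325, 0.0913]
tcp_rot: [0.692, 0.722, -0.001, 0.0]
contact_force: [0.5, -0.4, -3.2]
opening: 0.523
```

Emit:
{"method": "jog_arm", "body": {
  "targets": [
    {"delta_pos": [0,0,-0.01],"rot": [0,0,0],"hand": 255},
    {"delta_pos": [0,0,-0.02],"rot": [0,0,0],"hand": 255},
    {"delta_pos": [0,0,-0.03],"rot": [0,0,0],"hand": 255},
    {"delta_pos": [0,0,-0.03],"rot": [0,0,0],"hand": 255},
    {"delta_pos": [0,0,-0.03],"rot": [0,0,0],"hand": 255}
  ]
}}

```text
clock: 55.48
tcp_pos: [0.5172, 0.0324, 0.0908]
tcp_rot: [0.692, 0.722, -0.0, 0.001]
contact_force: [-2.0, -0.4, 6.3]
opening: 0.522
```

Emit:
{"method": "jog_arm", "body": {
  "targets": [
    {"delta_pos": [0,0,0],"rot": [0,0,0],"hand": 115},
    {"delta_pos": [0,0,0],"rot": [0,0,0],"hand": 105},
    {"delta_pos": [0,0,0],"rot": [0,0,0],"hand": 85},
    {"delta_pos": [0,0,0],"rot": [0,0,0],"hand": 50},
    {"delta_pos": [0,0,0],"rot": [0,0,0],"hand": 20}
  ]
}}

```text
clock: 55.9
tcp_pos: [0.5172, 0.0325, 0.0907]
tcp_rot: [0.692, 0.722, -0.0, 0.001]
contact_force: [-0.4, 1.3, -0.4]
opening: 0.914
```

Emit:
{"method": "jog_arm", "body": {
  "targets": [
    {"delta_pos": [0,0,0],"rot": [0,0,0],"hand": 20},
    {"delta_pos": [0,0,0.4],"rot": [0,0,0],"hand": 20},
    {"delta_pos": [0,0,1.1],"rot": [0,0,0],"hand": 20},
    {"delta_pos": [0,0,2.0],"rot": [0,0,0],"hand": 20},
    {"delta_pos": [0,0,2.9],"rot": [0,0,0],"hand": 20}
  ]
}}

```text
clock: 56.32
tcp_pos: [0.5165, 0.0324, 0.2074]
tcp_rot: [0.692, 0.722, -0.001, 0.0]
contact_force: [1.1, 0.2, 1.0]
opening: 0.921
```

Emit:
{"method": "jog_arm", "body": {
  "targets": [
    {"delta_pos": [-0.4,-0.2,0.6],"rot": [0,0,0],"hand": 20},
    {"delta_pos": [-1.0,-0.6,1.2],"rot": [0,0,0],"hand": 20},
    {"delta_pos": [-1.8,-1.0,1.5],"rot": [0,0,0],"hand": 20},
    {"delta_pos": [-2.5,-1.4,1.5],"rot": [0,0,0],"hand": 20},
    {"delta_pos": [-3.0,-1.6,1.5],"rot": [0,0,0],"hand": 20}
  ]
}}

```text
clock: 56.73
tcp_pos: [0.395, -0.0325, 0.2687]
tcp_rot: [0.692, 0.722, -0.0, 0.001]
contact_force: [-0.7, -0.1, 0.0]
opening: 0.92
```

Emit:
{"method": "jog_arm", "body": {
  "targets": [
    {"delta_pos": [-0.3,-0.6,0],"rot": [0,0,0],"hand": 20},
    {"delta_pos": [-0.6,-1.4,0],"rot": [0,0,0],"hand": 20},
    {"delta_pos": [-0.8,-2.2,0],"rot": [0,0,0],"hand": 20},
    {"delta_pos": [-0.9,-2.8,0],"rot": [0,0,0],"hand": 20},
    {"delta_pos": [-1.0,-3.2,0],"rot": [0,0,0],"hand": 20}
  ]
}}

```text
clock: 57.15
tcp_pos: [0.3543, -0.1624, 0.2688]
tcp_rot: [0.693, 0.721, -0.0, 0.002]
contact_force: [0.6, 0.2, -0.0]
opening: 0.92
```

```bash
python3 - <<'E'
from h import *
where(.5168,.0322,.092,2.5)
im=imaging.camera("top"); a=cv2.imread("pics/top0.png")
y0,y1,x0,x1=165,270,110,370;f=3
A=[cv2.resize(np.clip(i[y0:y1,x0:x1]*1.4,0,255).astype(np.uint8),None,fx=f,fy=f*.92,interpolation=cv2.INTER_CUBIC) for i in (a,im)]
cv2.imwrite("pics/cmp.png",np.vstack(A)); cv2.imwrite("pics/t_end.png",im)
cv2.imwrite("pics/s_end.png",imaging.camera("scene"))
for n in "crock caddy mill tin egg_cup spice_pot".split():
    print(n,[(r['p'],r['uv']) for r in imaging.mark_of("top",n)[:1]])
E
```

```text
t 57.15 p [ 0.3543 -0.1624  0.2688] dpos [ 4.06  4.87 -4.42] rot [0.025      0.01666667 0.02833333] F [ 0.6  0.2 -0. ] open 0.920 q6 1.10 v 0.479
crock []
caddy [(0.6, [323.9, 211.5])]
mill [(0.64, [297.1, 228.6])]
tin [(0.79, [164.2, 231.3])]
egg_cup [(0.51, [269.1, 215.3])]
spice_pot []
```

View pics/cmp.png

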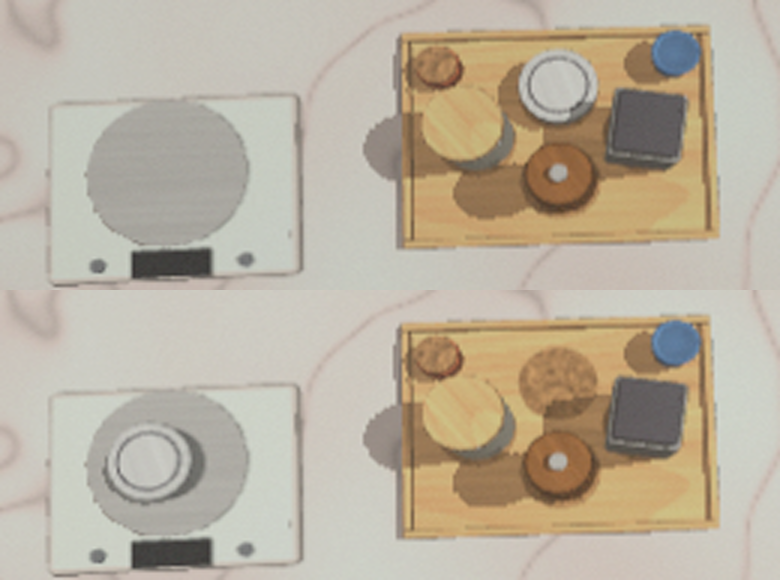

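View pics/s_end.png

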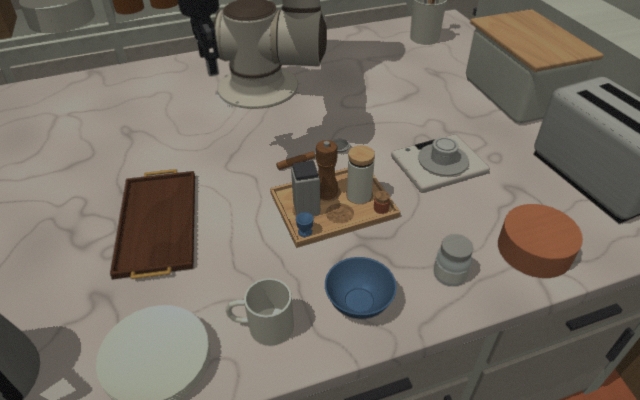

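Before and after match: the pots stand at the same pixels, the tin is on the pan, and the egg cup and spice pot haven't moved. I'll let the arm settle, then hand in.

Emit:
{"method": "jog_arm", "body": {
  "targets": [
    {"delta_pos": [0,0,0],"rot": [0,0,0],"hand": 20},
    {"delta_pos": [0,0,0],"rot": [0,0,0],"hand": 20},
    {"delta_pos": [0,0,0],"rot": [0,0,0],"hand": 20},
    {"delta_pos": [0,0,0],"rot": [0,0,0],"hand": 20},
    {"delta_pos": [0,0,0],"rot": [0,0,0],"hand": 20}
  ]
}}

```text
clock: 57.97
tcp_pos: [0.3552, -0.1597, 0.2687]
tcp_rot: [0.692, 0.722, -0.0, 0.001]
contact_force: [0.1, -0.1, 0.0]
opening: 0.922
```

```bash
python3 -c "
from bench import ticket
print(ticket.sign_off())"
```

```text
the job is handed in; nothing more can be done
None
```

I finished the job and handed it in at about 58 s; sign-off gives no verdict. I stood the mill, crock and caddy in the serving tray and set the tin on the scale pan. Then I put the crock, caddy and mill back on their original spots, in that order.

**Checks that agreed:**
- **Pots:** the final top view shows all three upright at the same pixels as at the start. The wrist views of the crock and caddy after placing matched their recorded positions.
- **Tin:** it stayed in place until all three pots were out. Checked while the arm was clear of the scale, it sat within about 1–2 mm of the pan centre.
- **Bystanders:** the egg cup and spice pot are unmoved by eye.
- **Contact:** set-down forces stayed around 3–6 N, and the arm ended clear of everything.

**Checks that failed or disagreed:**
- **Detectors:** in the last top view the networks missed the crock and spice pot and put the egg cup on the crock. I relied on the before and after pictures instead.
- **Scale position:** the networks' first estimate was about 8 mm off, so I corrected it from the pan outline in two cameras before placing the tin.
- **Mill:** two position estimates for its spot differed by 1–2 mm, and I placed it between them, close to the cork disc's centre.

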